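Demould a cast paddle and stir the bead bath with it

TASK

Lift the newly cast stirring paddle out of its open mould, lay it flat on the rubber mat and let go of it. Take it again, now near the end of its handle, and with its blade down among the beads stir them round the bowl of the bead bath, well out from the middle, for three full turns or a little more, so that nearly all of them have clearly shifted and all are still in the bowl. Then lay the paddle back flat on the mat without dropping it, leaving the other things on the bench undisturbed.

Things in the scene. Friction and masses are not known exactly. Their poses are not given: they have to be found in the camera images.
- paddle: white cast-resin paddle, 200 mm long, 70 g: straight handle 16 mm wide (y), 14 mm thick (z), from x = -35 to +115 mm, and a flat round-ended blade 32 mm wide, 12 mm thick, from x = -85 to -30 mm. Origin on its underside near its centre of mass; x points from blade to handle end, z out of its upper face. Starts flat in the mould, top 2 mm below the block's top
- paddle_tip (a point): point on the paddle at the very end of the blade, mid-thickness (paddle x = -85, z = 6 mm)
- paddle_neck (a point): point on the handle beside the centre of mass (paddle x = +6, z = 7 mm); in the mould it is in the middle of the cross slot
- paddle_handle (a point): point on the handle 40 mm from its end (paddle x = +75, z = 7 mm), where to hold it for stirring; the centre of the handle's far part, which is sunk in the mould at first
- mould: fixed aluminium block 236 x 84 x 24 mm; cavity 16 mm deep (floor 8 mm above the bench) in the paddle's outline, 2 to 3 mm clearance. A slot 40 mm wide (mould x = -14 to +26 mm), as deep as the cavity and open at both sides, crosses it: only there can fingers take the paddle, by the sides of its handle. Origin on the bench; axes as those of the paddle lying in it
- mat: fixed flat black rubber mat 260 x 170 x 3 mm (x, y, z); origin at the centre of its underside, on the bench
- bath: fixed bead bath: white square heater base 200 x 200 mm, 35 mm high, with an open conical steel bowl on it. Origin on the bench below the bowl's axis, z up. Inner floor of the bowl: flat, 104 mm across, 40 mm above the bench; wall slopes outward at about 45 degrees to a rim 200 mm across, 80 mm above the bench. A paddle held steeply stirs it best: a slanting one rides up on the beads
- bead0_mid (a point): centre of loose polished aluminium bead 0, a rounded pellet 22 mm across and 20 mm high, 14 g; eight alike stand in a loose ring round the bowl's floor, its middle (44 mm across) free
- bead1_mid (a point): centre of loose polished aluminium bead 1, a rounded pellet 22 mm across and 20 mm high, 14 g; eight alike stand in a loose ring round the bowl's floor, its middle (44 mm across) free
- bead2_mid (a point): centre of loose polished aluminium bead 2, a rounded pellet 22 mm across and 20 mm high, 14 g; eight alike stand in a loose ring round the bowl's floor, its middle (44 mm across) free
- bead3_mid (a point): centre of loose polished aluminium bead 3, a rounded pellet 22 mm across and 20 mm high, 14 g; eight alike stand in a loose ring round the bowl's floor, its middle (44 mm across) free
- bead4_mid (a point): centre of loose polished aluminium bead 4, a rounded pellet 22 mm across and 20 mm high, 14 g; eight alike stand in a loose ring round the bowl's floor, its middle (44 mm across) free
- bead5_mid (a point): centre of loose polished aluminium bead 5, a rounded pellet 22 mm across and 20 mm high, 14 g; eight alike stand in a loose ring round the bowl's floor, its middle (44 mm across) free
- bead6_mid (a point): centre of loose polished aluminium bead 6, a rounded pellet 22 mm across and 20 mm high, 14 g; eight alike stand in a loose ring round the bowl's floor, its middle (44 mm across) free
- bead7_mid (a point): centre of loose polished aluminium bead 7, a rounded pellet 22 mm across and 20 mm high, 14 g; eight alike stand in a loose ring round the bowl's floor, its middle (44 mm across) free
- tipbox: bystander: box of pipette tips 80 x 120 x 57 mm, clear with yellow top; origin under its centre
- bottle: bystander: amber jar 64 mm across, 100 mm high; origin under its centre
- dish: bystander: closed clear culture dish 90 mm across, 18 mm high; origin under its centre

How it is judged (in metres and radians):
On the way, in this order (a step that is already met when the one before it is completed fails the run):
1. the paddle is lifted out of the mould, well clear of it (contact force between the fingers and paddle above 0.5 N and z of paddle in the frame of mould above 0.05 m), for 0.1 s.
2. the paddle lies flat on the mat, let go (x of paddle_neck in the frame of mat between -0.1 and 0.1 m and y of paddle_neck in the frame of mat between -0.075 and 0.075 m and z of paddle_neck in the frame of mat below 0.016 m and (angle between paddle's own z axis and vertical below 0.1 rad or angle between paddle's own z axis and vertical above 3.04 rad) and contact force between the fingers and paddle below 0.05 N and linear speed of paddle below 0.03 m/s), for 0.2 s.
3. paddle held near paddle_handle, tip among the beads (under 20 mm above the floor): it is on the bath's +y side (15 mm or more) (contact force between the fingers and paddle above 0.5 N and distance between the grasp point and paddle_handle below 0.045 m and z of paddle_tip in the frame of bath below 0.06 m and horizontal distance between paddle_tip and bath below 0.07 m and y of paddle_tip in the frame of bath above 0.015 m).
4. paddle held near paddle_handle, tip among the beads (under 20 mm above the floor): it goes round the middle, not through it (15 mm or more off it along x) (contact force between the fingers and paddle above 0.5 N and distance between the grasp point and paddle_handle below 0.045 m and z of paddle_tip in the frame of bath below 0.06 m and horizontal distance between paddle_tip and bath below 0.07 m and y of paddle_tip in the frame of bath between -0.012 and 0.012 m and (x of paddle_tip in the frame of bath above 0.015 m or x of paddle_tip in the frame of bath below -0.015 m)).
5. paddle held near paddle_handle, tip among the beads (under 20 mm above the floor): it is on the bath's -y side (15 mm or more) (contact force between the fingers and paddle above 0.5 N and distance between the grasp point and paddle_handle below 0.045 m and z of paddle_tip in the frame of bath below 0.06 m and horizontal distance between paddle_tip and bath below 0.07 m and y of paddle_tip in the frame of bath below -0.015 m).
6. paddle held near paddle_handle, tip among the beads (under 20 mm above the floor): it goes round the middle, not through it (15 mm or more off it along x) (all of step 4).
7. paddle held near paddle_handle, tip among the beads (under 20 mm above the floor): it is on the bath's +y side (15 mm or more) (all of step 3).
8. paddle held near paddle_handle, tip among the beads (under 20 mm above the floor): it goes round the middle, not through it (15 mm or more off it along x) (all of step 6).
9. paddle held near paddle_handle, tip among the beads (under 20 mm above the floor): it is on the bath's -y side (15 mm or more) (all of step 5).
10. paddle held near paddle_handle, tip among the beads (under 20 mm above the floor): again on the +y side, all beads but at most one over 12 mm from where they began (all of step 7 and (distance of each of bead1_mid, bead2_mid, bead3_mid, bead4_mid, bead5_mid, bead6_mid, bead7_mid from where it was at the start of the episode above 0.012 m or distance of each of bead0_mid, bead2_mid, bead3_mid, bead4_mid, bead5_mid, bead6_mid, bead7_mid from where it was at the start of the episode above 0.012 m or distance of each of bead0_mid, bead1_mid, bead3_mid, bead4_mid, bead5_mid, bead6_mid, bead7_mid from where it was at the start of the episode above 0.012 m or distance of each of bead0_mid, bead1_mid, bead2_mid, bead4_mid, bead5_mid, bead6_mid, bead7_mid from where it was at the start of the episode above 0.012 m or distance of each of bead0_mid, bead1_mid, bead2_mid, bead3_mid, bead5_mid, bead6_mid, bead7_mid from where it was at the start of the episode above 0.012 m or distance of each of bead0_mid, bead1_mid, bead2_mid, bead3_mid, bead4_mid, bead6_mid, bead7_mid from where it was at the start of the episode above 0.012 m or distance of each of bead0_mid, bead1_mid, bead2_mid, bead3_mid, bead4_mid, bead5_mid, bead7_mid from where it was at the start of the episode above 0.012 m or distance of each of bead0_mid, bead1_mid, bead2_mid, bead3_mid, bead4_mid, bead5_mid, bead6_mid from where it was at the start of the episode above 0.012 m)).
At the end, for the whole second after the job is handed in: The paddle lies flat on the mat (its neck point within 100 mm along and 75 mm across of the mat's centre, tilt under 0.1 rad), let go and at rest; all eight beads are in the bowl (all of step 2 and horizontal distance between each of bead0_mid, bead1_mid, bead2_mid, bead3_mid, bead4_mid, bead5_mid, bead6_mid, bead7_mid and bath below 0.095 m and height (world z) of each of bead0_mid, bead1_mid, bead2_mid, bead3_mid, bead4_mid, bead5_mid, bead6_mid, bead7_mid above 0.04 m); the robot touches nothing.
It fails at once if a bead leaves the bowl (horizontal distance between any of bead0_mid, bead1_mid, bead2_mid, bead3_mid, bead4_mid, bead5_mid, bead6_mid, bead7_mid and bath above 0.107 m).
It fails at once if the paddle is dropped or thrown (it falls free faster than 0.7 m/s) (linear speed of paddle above 0.7 m/s and contact force between the fingers and paddle below 0.05 N).
It fails at once if a bystander (tip box, jar or dish) is moved by more than 30 mm (distance of any of tipbox, bottle, dish from where it was at the start of the episode above 0.03 m).
It also fails if it takes over 72 s, if anything falls off the work surface, if the arm or the gripper's body presses on something with over 40 N, if the wrist force passes 120 N, or if a joint passes its speed limit or range.

ROBOT

A 6-joint arm with a two-finger parallel gripper is mounted at the origin on the work surface. World frame = base frame: x ahead of the robot, y to its left, z up, the work surface at z = 0. Lengths are in m, angles in degrees, forces in N, time in s.
With the tool pointing down it reaches from about 0.375 to 0.9 m from the base axis. Payload 3.1 kg.
Tool frame: the origin (TCP) lies on the centre line of the jaws, within the pads' length; the fingertips stand 19 mm ahead of it and the grasp point (between the pads) is the TCP (tips_ahead is the distance from the TCP to the fingertips, in m); z points along the fingers, y is the line along which they close (so a half turn about z gives the same grasp; the last joint's range is limited). The gripper opens to 87 mm and grips with 3 to 60 N. Pads are 19 mm wide; open, the fingers measure 117 mm over their backs; the gripper's body (75 mm by 190 mm) begins 51 mm behind the grasp point.
Start: joints at [53.486, 30.224, 82.088, -0, 67.689, -10.227], TCP at [0.277, 0.56, 0.242] pointing down, gripper open.
Joint ranges: [-176.69, 176.69], [-43.24, 126.21], [12.49, 139.97], [-82, 262], [0, 151.66], [-163.58, 163.58]. Speed limits (degrees/s): [159.86, 159.86, 180, 180, 180, 180].

INTERFACE

Orientations are given as a 3x3 rotation matrix whose columns are the frame's x, y, z axes.
In Python, from rig import read_state, capture, hand_in, trace, landmark_of, tips_ahead gives the robot as it stands.
- The arm moves only by the shell command python3 -m jog 'ROWS'. ROWS is JSON, a list of rows, each an object of numbers: "tx", "ty", "tz": the shift along the tool's x, y, z in cm; "roll": the turn about the tool's z in rad; "jaw": the opening, from 0 (shut) to 1 (fully open). A call has 1 to 8 rows; each row shifts and turns the commanded pose from where the row before left it, along the tool's axes as they then stand; what a row does not reach is not made up. A row lasts 1/10 s, in which the tool goes at most 50 mm and 8.59 degrees, less where a joint would pass 70% of its speed; a pose out of reach is approached as far as the arm can. A call with a gripper value outside its range is refused whole. The fingers move at their own pace and stop on an object; the grip force is fixed at half the most. Time passes only in rows, so rows that do not move let the fingers close. It gives the time, the measured TCP pose, the force, the opening and the grip force at its end, in the units of the state.
- read_state(): the state, without advancing time (a new reading comes with each control period).
- capture(name): name is "scene" or "side" or "wrist"; returns a dict with "img" (400x640x3 uint8, red, green, blue), "vertical_fov" (degrees; the focal length in pixels is half the picture's height over the tangent of half this angle, whatever the lens; pixels are square), "cx", "cy" (the principal point, pixels), "cam_to_world" (4x4, takes a point from camera to world coordinates); the wrist camera has in their place "tool_from_camera" (4x4, takes a point from camera to tool coordinates, whose origin is the TCP and whose axes are the flange's). Camera axes: x right, y up, looking along -z (the intrinsics and any distortion apply to the point x, -y, -z); pixel columns grow to the right and rows downward; lengths in m; the calibration is good to about 2 mm. A picture is of the moment at which its call begins: read the wrist's pose just before it. There is no depth.
- hand_in(): hands the job in; it is judged then, once.
Trained networks look in the newest picture that a camera, given by its name, has taken for a name from the list of things; names that differ only in an ending like _2 or _b are one class to them, and where a whole thing is asked for, a point or a joint stands for the part that bears it (a point fixed in the world has none). Each returns a list of dicts, best first, with "p" (0 to 1); they miss things now and then, are a little off and sometimes report something else, mostly with a low value. They report only what shows in the picture. A call takes as long as a camera call.
- trace(camera, thing): "pixels" (400x640 bool, what is visible of it) and "bbox" ([left, top, width, height] in pixels, round what is visible of it).
- landmark_of(camera, thing): "point" ([row, column] in pixels: a listed point, or the origin of a listed thing).
The state is a dict: "time_s": time; "joint_positions": joint angles; "qvel": joint speeds; "tau": joint torques, N m; "position": TCP position; "tcp_rot": TCP orientation; "force": force on the tool from outside, world axes, zero at the start; "moment": the same for the moment, N m; "opening": opening from 0.0 (shut) to 1.0 (fully open); "grasp_force": force on a finger pad.
Only numpy, scipy, OpenCV 4.12 (cv2) and the standard library are available. Lean on these libraries where they do the work, as an engineer would, in place of code of your own. Each camera call takes 0.05 s, during which the arm holds its last target. There are 200 camera calls.

## Working session

There is one attempt and no reset: what is moved stays moved. The work goes in short steps, Python scripts to look and compute and a shell command to move; the robot and the scene stay as the last step left them, time stands still between calls to the robot, and variables do not carry over. Pictures are saved under pics/ and viewed, at most 10 in all, crops included, and the job is handed in when it is done.

```bash
mkdir -p pics; cat > h.py <<'E'
import numpy as np, cv2
from rig import *
def pose(c,cam):
    if 'cam_to_world' in c: return np.array(c['cam_to_world'])
    s=cam; T=np.eye(4); T[:3,:3]=np.array(s['tcp_rot']); T[:3,3]=s['position']
    return T@np.array(c['tool_from_camera'])
def snap(name,png=None):
    s=read_state(); c=capture(name); c['T']=pose(c,s)
    if png: cv2.imwrite('pics/'+png,c['img'][:,:,::-1])
    return c
def ray(c,row,col):
    f=200/np.tan(np.radians(c['vertical_fov'])/2)
    d=np.array([(col-c['cx'])/f,-(row-c['cy'])/f,-1.])
    return c['T'][:3,3],c['T'][:3,:3]@d
def at(c,rc,z):
    o,d=ray(c,*rc); return (o+d*(z-o[2])/d[2])[:2]
E
python3 - <<'E'
from h import *
np.set_printoptions(precision=3,suppress=True)
for n in ['scene','side','wrist']:
    c=snap(n,n+'0.png'); print(n,c['vertical_fov'],c['cx'],c['cy'],[k for k in c], c['T'][:3,3])
    for t,z in [('paddle_tip',.014),('paddle_neck',.015),('paddle_handle',.015),('mould',0),('mat',0),('bath',0),('tipbox',0),('bottle',0),('dish',0)]:
        r=landmark_of(n,t)
        if r: print(t,[ (round(q['p'],2),np.round(q['point'],0),at(c,q['point'],z)) for q in r[:2]])
print(read_state())
E
```

```text
scene 51.11801872936334 308.93957763832753 198.4762803147561 ['img', 'vertical_fov', 'cx', 'cy', 'cam_to_world', 'T'] [1.022 0.301 0.791]
paddle_tip [(0.78, array([116., 259.]), array([ 0.437, -0.283]))]
paddle_neck [(0.58, array([136., 241.]), array([ 0.521, -0.272]))]
paddle_handle [(0.57, array([151., 223.]), array([ 0.584, -0.274]))]
mould [(0.58, array([137., 240.]), array([ 0.515, -0.282])), (0.51, array([257., 450.]), array([0.509, 0.304]))]
mat [(0.78, array([254., 447.]), array([0.506, 0.298]))]
bath [(0.81, array([200., 335.]), array([0.532, 0.027])), (0.21, array([320., 339.]), array([0.762, 0.192]))]
tipbox [(0.94, array([319., 341.]), array([0.758, 0.193]))]
bottle [(0.59, array([215., 204.]), array([ 0.743, -0.188]))]
dish [(0.65, array([271., 268.]), array([0.764, 0.017]))]
side 47.743869215623235 316.3860077853226 209.9217576609468 ['img', 'vertical_fov', 'cx', 'cy', 'cam_to_world', 'T'] [ 0.133 -0.553  0.742]
paddle_tip [(0.66, array([358., 346.]), array([ 0.43 , -0.289]))]
paddle_neck [(0.63, array([208., 280.]), array([0.562, 0.09 ])), (0.6, array([222., 304.]), ar
[... 568 characters left out ...]
., 269.]), array([0.53 , 0.091]))]
wrist 61.57529350759645 322.12846365723163 192.06704690530455 ['img', 'vertical_fov', 'cx', 'cy', 'tool_from_camera', 'T'] [0.209 0.594 0.386]
{'time_s': 1.5, 'joint_positions': array([ 53.484,  30.222,  82.088,   0.   ,  67.691, -10.228]), 'qvel': array([-0.08 ,  0.084,  0.02 , -0.08 ,  0.205,  0.087]), 'tau': array([ -0.   , -44.001, -17.698,   0.063,   0.051,  -0.   ]), 'position': array([0.277, 0.56 , 0.242]), 'tcp_rot': array([[-0.897,  0.443, -0.   ],
       [ 0.443,  0.897,  0.   ],
       [ 0.   ,  0.   , -1.   ]]), 'force': array([ 0.143, -0.023,  0.195]), 'moment': array([-0.033,  0.002, -0.012]), 'grasp_force': 0.0, 'opening': 0.9993234238432716}
```

View pics/scene0.png

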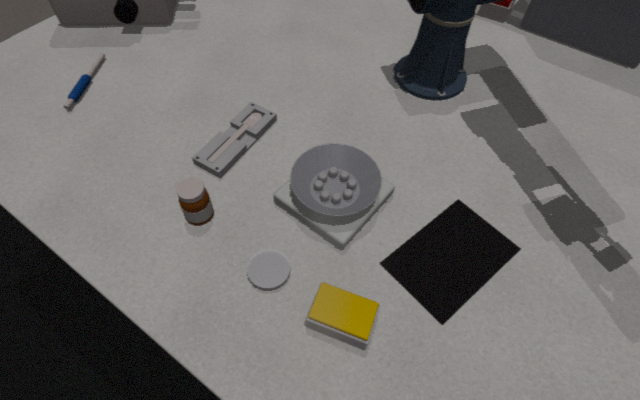

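```bash
python3 - <<'E'
from h import *
np.set_printoptions(precision=4,suppress=True)
# mould top outline by trace -> minAreaRect on top plane
for n in ['scene','side']:
    c=snap(n)
    for t,z in [('mould',.024),('paddle',.022),('mat',.003)]:
        r=trace(n,t)
        for q in r[:2]:
            ys,xs=np.nonzero(q['pixels']); P=np.array([at(c,(y,x),z) for y,x in zip(ys,xs)])
            R=cv2.minAreaRect((P*1000).astype(np.float32)); print(n,t,round(q['p'],2),R,P.mean(0))
            m=P.mean(0);u,s,v=np.linalg.svd(P-m,full_matrices=False); print('  axis deg',np.degrees(np.arctan2(v[0,1],v[0,0])))
E
```

```text
scene mould 0.85 ((536.89404296875, -273.011474609375), (249.62863159179688, 102.61289978027344), 3.741586685180664) [ 0.5473 -0.2695]
  axis deg 3.9584165684900245
scene mould 0.18 ((482.822509765625, -16.396896362304688), (27.26583480834961, 21.472702026367188), 36.80728530883789) [ 0.4828 -0.0167]
  axis deg 35.38087909183791
scene paddle 0.84 ((534.4508056640625, -282.33758544921875), (197.07650756835938, 32.78189468383789), 4.119761943817139) [ 0.5237 -0.2808]
  axis deg 4.326391010400622
scene mat 0.96 ((508.0333251953125, 303.3548889160156), (170.76681518554688, 261.677978515625), 76.42639923095703) [0.5154 0.3054]
  axis deg -13.810586756341403
scene mat 0.52 ((749.7720336914062, 189.89205932617188), (99.97149658203125, 127.58882904052734), 14.892026901245117) [0.7507 0.191 ]
  axis deg 103.87401947777607
side mould 0.84 ((528.525390625, -281.7811584472656), (248.64102172851562, 93.28384399414062), 3.7198123931884766) [ 0.5213 -0.2846]
  axis deg -175.34805117513153
side paddle 0.93 ((533.0118408203125, -282.5758361816406), (203.7496337890625, 33.64501190185547), 2.0236363410949707) [ 0.5124 -0.2815]
  axis deg -175.6186266515281
side mat 0.9 ((508.0350341796875, 305.2887878417969), (175.15435791015625, 259.5384826660156), 75.8089828491211) [0.5022 0.3014]
  axis deg 166.2560869189996
```

The scene view agrees with the networks: mould at about (235,138), handle end at lower left and axis about +4°. The bowl is at (335,185) with a ring of 8 beads, and the mat is at (450,260). I'll move above the mould's slot.

```bash
python3 -m jog '[{"tx":-2.98,"ty":-3.23},{"tx":-2.98,"ty":-3.23},{"tx":-2.98,"ty":-3.23},{"tx":-2.98,"ty":-3.23},{"tx":-2.98,"ty":-3.23},{"tx":-2.98,"ty":-3.23},{"tx":-2.98,"ty":-3.23},{"tx":-2.98,"ty":-3.23}]'
python3 -m jog '[{"tx":-2.98,"ty":-3.23},{"tx":-2.98,"ty":-3.23},{"tx":-2.98,"ty":-3.23},{"tx":-2.98,"ty":-3.23},{"tx":-2.98,"ty":-3.23},{"tx":-2.98,"ty":-3.23},{"tx":-2.98,"ty":-3.23},{"tx":-2.98,"ty":-3.23}]'
python3 -m jog '[{"tx":-2.98,"ty":-3.23},{"tx":-2.98,"ty":-3.23},{"tx":-2.98,"ty":-3.23},{"tx":-2.98,"ty":-3.23},{"roll":-0.1325},{"roll":-0.1325},{"roll":-0.1325},{"roll":-0.1325}]'
cat >> h.py <<'E'
def go(target,ang=None,s=None):
    """cm in tool axes to reach target; roll to put tool y at ang deg"""
    s=s or read_state(); R=np.array(s['tcp_rot']); d=R.T@(np.array(target)-s['position'])*100
    a=np.degrees(np.arctan2(R[1,1],R[0,1])); r=None
    if ang is not None: r=round(-np.radians((ang-a+90)%180-90),3)
    print('pos',np.round(s['position'],4),'t',round(s['time_s'],2),'yang',round(a,1),'move cm',np.round(d,2),'roll',r,'F',np.round(s['force'],1),'grip',round(s['grasp_force'],1),'open',round(s['opening'],3))
E
python3 - <<'E'
from h import *
np.set_printoptions(precision=4,suppress=True)
go((.525,-.283,.031),94)
c=snap('wrist','w1.png')
for t,z in [('paddle_tip',.014),('paddle_neck',.015),('paddle_handle',.015),('mould',0)]:
    r=landmark_of('wrist',t)
    print(t,[(round(q['p'],2),np.round(q['point'],0),at(c,q['point'],z)) for q in r[:2]])
for t,z in [('mould',.024),('paddle',.022)]:
    for q in trace('wrist',t)[:1]:
        ys,xs=np.nonzero(q['pixels']); P=np.array([at(c,(y,x),z) for y,x in zip(ys,xs)])
        print(t,q['p'],q['bbox'],cv2.minAreaRect((P*1000).astype(np.float32)))
E
```

```text
pos [0.2767 0.5603 0.2415] t 1.9 yang 63.7 move cm [-59.61 -64.62  21.06] roll -0.529 F [-1.4 -0.3  0.8] grip 0.0 open 0.999
paddle_tip []
paddle_neck []
paddle_handle []
mould []$[0]: bad value
$[0]: bad value
$[0]: bad value
```

View pics/w1.png

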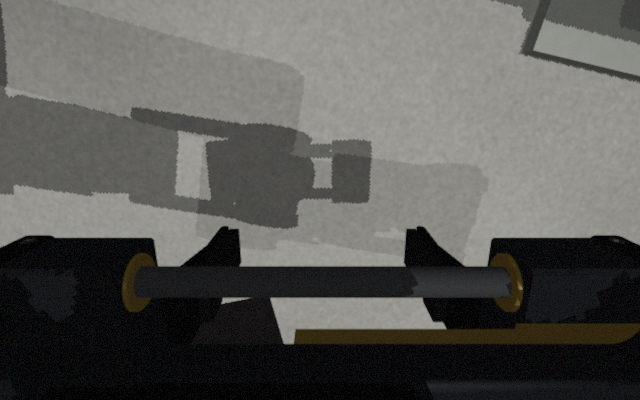

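The calls were refused, because rows apparently need every key. The picture shows only bench, gripper shadow and the fingers at row 240–320.

```bash
python3 -m jog '[{"tx":-2.98,"ty":-3.23,"tz":0,"roll":0,"jaw":1},{"tx":-2.98,"ty":-3.23,"tz":0,"roll":0,"jaw":1},{"tx":-2.98,"ty":-3.23,"tz":0,"roll":0,"jaw":1},{"tx":-2.98,"ty":-3.23,"tz":0,"roll":0,"jaw":1},{"tx":-2.98,"ty":-3.23,"tz":0,"roll":0,"jaw":1},{"tx":-2.98,"ty":-3.23,"tz":0,"roll":0,"jaw":1},{"tx":-2.98,"ty":-3.23,"tz":0,"roll":0,"jaw":1},{"tx":-2.98,"ty":-3.23,"tz":0,"roll":0,"jaw":1}]'
```

```text
time_s: 3.05
position: [0.3765, 0.2215, 0.2419]
tcp_rot: [[-0.897, 0.442, 0.001], [0.442, 0.897, 0.0], [-0.001, 0.001, -1.0]]
force: [0.3, 0.2, 0.5]
opening: 0.998
grasp_force: 0.0
```

```bash
python3 -m jog '[{"tx":-2.98,"ty":-3.23,"tz":0,"roll":0,"jaw":1},{"tx":-2.98,"ty":-3.23,"tz":0,"roll":0,"jaw":1},{"tx":-2.98,"ty":-3.23,"tz":0,"roll":0,"jaw":1},{"tx":-2.98,"ty":-3.23,"tz":0,"roll":0,"jaw":1},{"tx":-2.98,"ty":-3.23,"tz":0,"roll":0,"jaw":1},{"tx":-2.98,"ty":-3.23,"tz":0,"roll":0,"jaw":1},{"tx":-2.98,"ty":-3.23,"tz":0,"roll":0,"jaw":1},{"tx":-2.98,"ty":-3.23,"tz":0,"roll":0,"jaw":1}]'
python3 -m jog '[{"tx":-2.98,"ty":-3.23,"tz":0,"roll":0,"jaw":1},{"tx":-2.98,"ty":-3.23,"tz":0,"roll":0,"jaw":1},{"tx":-2.98,"ty":-3.23,"tz":0,"roll":0,"jaw":1},{"tx":-2.98,"ty":-3.23,"tz":0,"roll":0,"jaw":1},{"tx":0,"ty":0,"tz":0,"roll":-0.1325,"jaw":1},{"tx":0,"ty":0,"tz":0,"roll":-0.1325,"jaw":1},{"tx":0,"ty":0,"tz":0,"roll":-0.1325,"jaw":1},{"tx":0,"ty":0,"tz":0,"roll":-0.1325,"jaw":1}]'
python3 - <<'E'
from h import *
np.set_printoptions(precision=4,suppress=True)
go((.525,-.283,.031),94)
c=snap('wrist','w2.png')
for t,z in [('paddle_tip',.014),('paddle_neck',.015),('paddle_handle',.015),('mould',0)]:
    r=landmark_of('wrist',t)
    print(t,[(round(q['p'],2),np.round(q['point'],0),at(c,q['point'],z)) for q in r[:2]])
for t,z in [('mould',.024),('paddle',.022)]:
    for q in trace('wrist',t)[:1]:
        ys,xs=np.nonzero(q['pixels']); P=np.array([at(c,(y,x),z) for y,x in zip(ys,xs)])
        print(t,q['p'],q['bbox'],cv2.minAreaRect((P*1000).astype(np.float32)))
E
```

```text
time_s: 3.85
position: [0.4757, -0.1161, 0.2418]
tcp_rot: [[-0.896, 0.443, 0.001], [0.443, 0.896, -0.0], [-0.001, 0.0, -1.0]]
force: [0.8, 0.5, 0.3]
opening: 0.999
grasp_force: 0.0
time_s: 4.65
position: [0.5249, -0.283, 0.2414]
tcp_rot: [[-0.997, -0.076, -0.0], [-0.076, 0.997, 0.0], [0.0, 0.0, -1.0]]
force: [0.2, -0.1, 0.5]
opening: 0.999
grasp_force: 0.0
pos [ 0.5249 -0.283   0.2414] t 4.65 yang 94.4 move cm [-0.01 -0.   21.04] roll 0.006 F [ 0.2 -0.1  0.5] grip 0.0 open 0.999
paddle_tip [(0.85, array([ 79., 326.]), array([ 0.4335, -0.2866]))]
paddle_neck [(0.65, array([167., 326.]), array([ 0.5276, -0.2791]))]
paddle_handle [(0.71, array([222., 327.]), array([ 0.5928, -0.2727]))]
mould [(0.95, array([155., 324.]), array([ 0.5163, -0.2822])), (0.32, array([174., 601.]), array([0.5134, 0.0448]))]
mould 0.95 [286.0, 58.3, 83.4, 209.0] ((530.6709594726562, -277.5466003417969), (231.13555908203125, 84.24198913574219), 4.002274036407471)
paddle 0.78 [312.4, 78.4, 27.3, 180.2] ((535.13916015625, -276.0428466796875), (199.78753662109375, 31.354618072509766), 5.322948455810547)
```

View pics/w2.png

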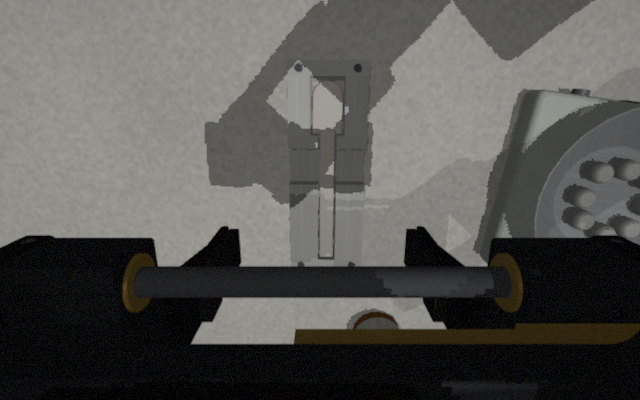

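The wrist view shows the mould at columns 288–370, rows 60–265, the blade at the top and the cross slot at rows 150–183. This agrees to within 3 mm. Next I descend into the slot and grip.

```bash
python3 -m jog '[{"tx":0,"ty":0.25,"tz":4,"roll":0,"jaw":1},{"tx":0,"ty":0,"tz":4,"roll":0,"jaw":1},{"tx":0,"ty":0,"tz":4,"roll":0,"jaw":1},{"tx":0,"ty":0,"tz":3,"roll":0,"jaw":1},{"tx":0,"ty":0,"tz":2,"roll":0,"jaw":1},{"tx":0,"ty":0,"tz":2,"roll":0,"jaw":1},{"tx":0,"ty":0,"tz":1.2,"roll":0,"jaw":1},{"tx":0,"ty":0,"tz":0.8,"roll":0,"jaw":1}]'
python3 -m jog '[{"tx":0,"ty":0,"tz":0.1,"roll":0,"jaw":0.4},{"tx":0,"ty":0,"tz":0,"roll":0,"jaw":0},{"tx":0,"ty":0,"tz":0,"roll":0,"jaw":0},{"tx":0,"ty":0,"tz":0,"roll":0,"jaw":0},{"tx":0,"ty":0,"tz":0,"roll":0,"jaw":0},{"tx":0,"ty":0,"tz":0,"roll":0,"jaw":0},{"tx":0,"ty":0,"tz":0,"roll":0,"jaw":0},{"tx":0,"ty":0,"tz":0,"roll":0,"jaw":0}]'
```

```text
time_s: 5.8
position: [0.5247, -0.2802, 0.0306]
tcp_rot: [[-0.997, -0.071, -0.001], [-0.071, 0.997, 0.001], [0.001, 0.001, -1.0]]
force: [0.2, -0.8, 0.1]
opening: 0.999
grasp_force: 0.0
time_s: 6.6
position: [0.5248, -0.2803, 0.0306]
tcp_rot: [[-0.997, -0.071, 0.0], [-0.071, 0.997, -0.0], [-0.0, -0.0, -1.0]]
force: [-0.2, -0.9, 0.0]
opening: 0.356
grasp_force: 0.0
```

```bash
python3 -m jog '[{"tx":0,"ty":0,"tz":0,"roll":0,"jaw":0},{"tx":0,"ty":0,"tz":0,"roll":0,"jaw":0},{"tx":0,"ty":0,"tz":0,"roll":0,"jaw":0},{"tx":0,"ty":0,"tz":0,"roll":0,"jaw":0}]'
python3 -m jog '[{"tx":0,"ty":0,"tz":-1,"roll":0,"jaw":0},{"tx":0,"ty":0,"tz":-2,"roll":0,"jaw":0},{"tx":0,"ty":0,"tz":-3,"roll":0,"jaw":0},{"tx":0,"ty":0,"tz":-4,"roll":0,"jaw":0},{"tx":0,"ty":0,"tz":-4,"roll":0,"jaw":0},{"tx":0,"ty":0,"tz":-3,"roll":0,"jaw":0},{"tx":0,"ty":0,"tz":-1,"roll":0,"jaw":0}]'
python3 - <<'E'
from h import *
go((.508,.304,.2),76)
c=snap('side','s1.png')
for t in ['paddle_tip','paddle_neck','paddle_handle']:
    print(t,[(round(q['p'],2),np.round(q['point'],0),at(c,q['point'],.18)) for q in landmark_of('side',t)[:2]])
E
```

```text
time_s: 7.0
position: [0.5248, -0.2801, 0.0305]
tcp_rot: [[-0.997, -0.071, -0.0], [-0.071, 0.997, 0.0], [0.0, 0.0, -1.0]]
force: [0.2, 0.4, 0.6]
opening: 0.177
grasp_force: 30.0
time_s: 7.7
position: [0.5264, -0.2815, 0.2149]
tcp_rot: [[-0.997, -0.071, 0.006], [-0.071, 0.997, -0.005], [-0.006, -0.006, -1.0]]
force: [0.1, -0.8, -0.3]
opening: 0.181
grasp_force: 30.0
pos [ 0.5264 -0.2815  0.2149] t 7.7 yang 94.1 move cm [-2.33 58.54  1.18] roll 0.316 F [ 0.1 -0.8 -0.3] grip 30.0 open 0.181
paddle_tip [(0.75, array([227., 276.]), array([ 0.43178207, -0.09169438])), (0.71, array([294., 357.]), array([ 0.44521332, -0.28186522]))]
paddle_neck [(0.87, array([262., 397.]), array([ 0.53742996, -0.27710938])), (0.4, array([237., 288.]), array([ 0.43323865, -0.12330013]))]
paddle_handle []
```

View pics/s1.png

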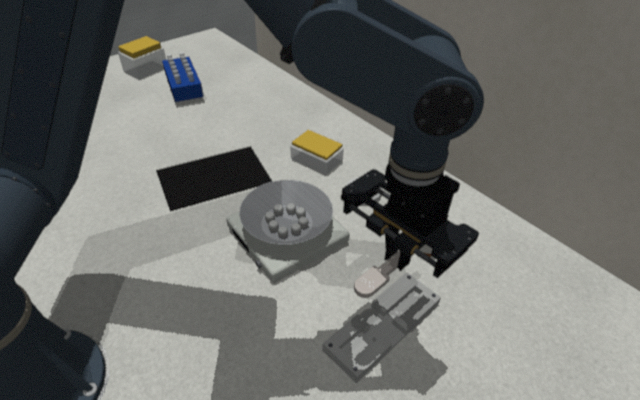

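The paddle hangs level in the grip, blade at (370,280), clear of the mould. I'll carry it to the mat.

```bash
python3 -m jog '[{"tx":-0.15,"ty":2,"tz":0,"roll":0,"jaw":0},{"tx":-0.15,"ty":4,"tz":0,"roll":0,"jaw":0},{"tx":-0.15,"ty":4.2,"tz":0,"roll":0,"jaw":0},{"tx":-0.15,"ty":4.2,"tz":0,"roll":0,"jaw":0},{"tx":-0.15,"ty":4.2,"tz":0,"roll":0,"jaw":0},{"tx":-0.15,"ty":4.2,"tz":0,"roll":0,"jaw":0},{"tx":-0.15,"ty":4.2,"tz":0,"roll":0,"jaw":0},{"tx":-0.15,"ty":4.2,"tz":0,"roll":0,"jaw":0}]'
python3 -m jog '[{"tx":-0.15,"ty":4.2,"tz":0,"roll":0,"jaw":0},{"tx":-0.15,"ty":4.2,"tz":0,"roll":0,"jaw":0},{"tx":-0.15,"ty":4.2,"tz":0,"roll":0,"jaw":0},{"tx":-0.15,"ty":4.2,"tz":0,"roll":0,"jaw":0},{"tx":-0.15,"ty":4.2,"tz":0,"roll":0,"jaw":0},{"tx":-0.15,"ty":4.2,"tz":0,"roll":0,"jaw":0},{"tx":-0.15,"ty":2,"tz":0,"roll":0,"jaw":0},{"tx":0,"ty":0.1,"tz":0,"roll":0.1,"jaw":0}]'
python3 -m jog '[{"tx":0,"ty":0,"tz":2,"roll":0.1,"jaw":0},{"tx":0,"ty":0,"tz":3,"roll":0.1,"jaw":0},{"tx":0,"ty":0,"tz":3,"roll":0,"jaw":0},{"tx":0,"ty":0,"tz":3,"roll":0,"jaw":0},{"tx":0,"ty":0,"tz":2,"roll":0,"jaw":0},{"tx":0,"ty":0,"tz":2,"roll":0,"jaw":0},{"tx":0,"ty":0,"tz":1.5,"roll":0,"jaw":0},{"tx":0,"ty":0,"tz":0,"roll":0,"jaw":0}]'
python3 - <<'E'
from h import *
go((.508,.304,.0272),76)
E
```

```text
time_s: 8.7
position: [0.5124, 0.0347, 0.2088]
tcp_rot: [[-0.997, -0.071, -0.004], [-0.071, 0.997, 0.001], [0.004, 0.001, -1.0]]
force: [0.7, 0.3, -0.5]
opening: 0.181
grasp_force: 30.0
time_s: 9.5
position: [0.503, 0.3083, 0.2084]
tcp_rot: [[-1.0, 0.027, -0.004], [0.027, 1.0, -0.0], [0.004, -0.0, -1.0]]
force: [-0.0, -1.6, -0.5]
opening: 0.18
grasp_force: 30.0
time_s: 10.3
position: [0.5026, 0.3044, 0.0424]
tcp_rot: [[-0.974, 0.226, -0.007], [0.226, 0.974, -0.002], [0.006, -0.004, -1.0]]
force: [-1.0, -0.5, -0.1]
opening: 0.181
grasp_force: 30.0
pos [0.5026 0.3044 0.0424] t 10.3 yang 76.9 move cm [-0.55  0.09  1.52] roll 0.016 F [-1.  -0.5 -0.1] grip 30.0 open 0.181
```

```bash
python3 -m jog '[{"tx":-0.3,"ty":0,"tz":0.6,"roll":0,"jaw":0},{"tx":0,"ty":0,"tz":0.5,"roll":0,"jaw":0},{"tx":0,"ty":0,"tz":0.3,"roll":0,"jaw":0},{"tx":0,"ty":0,"tz":0.1,"roll":0,"jaw":0},{"tx":0,"ty":0,"tz":0,"roll":0,"jaw":0},{"tx":0,"ty":0,"tz":0,"roll":0,"jaw":0.4},{"tx":0,"ty":0,"tz":0,"roll":0,"jaw":0.6},{"tx":0,"ty":0,"tz":0,"roll":0,"jaw":0.6}]'
python3 -m jog '[{"tx":0,"ty":0,"tz":0,"roll":0,"jaw":0.6},{"tx":0,"ty":0,"tz":0,"roll":0,"jaw":0.6},{"tx":0,"ty":0,"tz":-2,"roll":0,"jaw":0.6},{"tx":0,"ty":0,"tz":-4,"roll":0,"jaw":0.6},{"tx":0,"ty":0,"tz":-4,"roll":0,"jaw":0.6},{"tx":0,"ty":0,"tz":-2,"roll":0,"jaw":0.6},{"tx":0,"ty":0,"tz":0,"roll":0,"jaw":0.6}]'
python3 - <<'E'
from h import *
go((.573,.288,.0272),76)
for n in ['wrist','scene']:
    c=snap(n,n+'m.png')
    for t in ['paddle_tip','paddle_neck','paddle_handle']:
        print(t,[(round(q['p'],2),np.round(q['point'],0),at(c,q['point'],.01)) for q in landmark_of(n,t)[:2]])
    for q in trace(n,'paddle')[:1]:
        ys,xs=np.nonzero(q['pixels']); P=np.array([at(c,(y,x),.015) for y,x in zip(ys,xs)])
        print(n,q['p'],q['bbox'],cv2.minAreaRect((P*1000).astype(np.float32)))
E
```

```text
time_s: 11.1
position: [0.5088, 0.3042, 0.0309]
tcp_rot: [[-0.974, 0.227, 0.001], [0.227, 0.974, 0.0], [-0.0, 0.0, -1.0]]
force: [0.8, -0.1, -0.4]
opening: 0.365
grasp_force: 0.0
time_s: 11.8
position: [0.5108, 0.305, 0.1541]
tcp_rot: [[-0.974, 0.227, 0.007], [0.227, 0.974, 0.003], [-0.007, 0.004, -1.0]]
force: [0.1, 0.2, -0.1]
opening: 0.598
grasp_force: 0.0
pos [0.5108 0.305  0.1541] t 11.8 yang 76.9 move cm [-6.36 -0.3  12.74] roll 0.016 F [ 0.1  0.2 -0.1] grip 0.0 open 0.598
paddle_tip [(0.78, array([ 71., 320.]), array([0.41989511, 0.32550446]))]
paddle_neck [(0.78, array([182., 323.]), array([0.51133244, 0.30674906]))]
paddle_handle [(0.87, array([248., 319.]), array([0.5729785 , 0.28813632]))]
wrist 0.67 [301.4, 69.8, 37.8, 196.7] ((505.0423583984375, 304.9787902832031), (32.641563415527344, 171.36416625976562), 75.88240051269531)
paddle_tip [(0.87, array([233., 476.]), array([0.42835023, 0.32498074]))]
paddle_neck [(0.89, array([252., 451.]), array([0.50347448, 0.30172213]))]
paddle_handle [(0.91, array([273., 432.]), array([0.57003037, 0.29064132]))]
scene 0.69 [412.1, 228.1, 67.5, 62.5] ((521.0217895507812, 300.8138122558594), (34.845272064208984, 205.50436401367188), 78.51835632324219)
```

View pics/wristm.png

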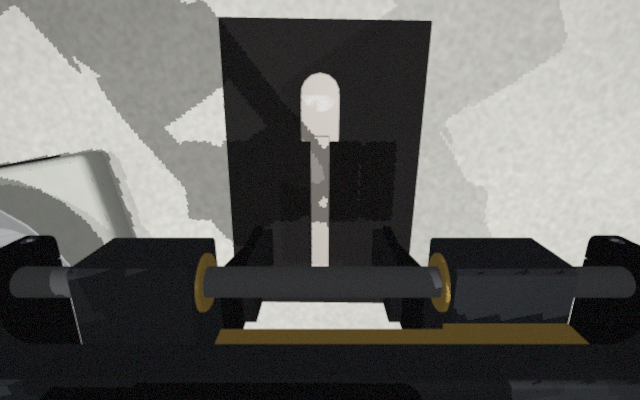

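The paddle lies flat on the mat (blade (320,90), handle down to row 265). I'll regrip it about 25 mm from the handle end and lift it a little to see whether it swings in the grip.

```bash
python3 -m jog '[{"tx":-3,"ty":-0.2,"tz":1.5,"roll":0,"jaw":0.6},{"tx":-3,"ty":0,"tz":2.5,"roll":0,"jaw":0.6},{"tx":-2.1,"ty":0,"tz":3,"roll":0,"jaw":0.5},{"tx":0,"ty":0,"tz":2.5,"roll":0,"jaw":0.45},{"tx":0,"ty":0,"tz":1.5,"roll":0,"jaw":0.4},{"tx":0,"ty":0,"tz":1,"roll":0,"jaw":0.4},{"tx":0,"ty":0,"tz":0.6,"roll":0,"jaw":0.4},{"tx":0,"ty":0,"tz":0,"roll":0,"jaw":0.4}]'
python3 - <<'E'
from h import *
go((.590,.285,.0245),76)
E
```

```text
time_s: 13.1
position: [0.5865, 0.2841, 0.0244]
tcp_rot: [[-0.974, 0.226, -0.001], [0.226, 0.974, -0.0], [0.001, -0.0, -1.0]]
force: [-0.5, 0.3, -0.7]
opening: 0.401
grasp_force: 0.0
pos [0.5865 0.2841 0.0244] t 13.1 yang 76.9 move cm [-0.32  0.17 -0.01] roll 0.016 F [-0.5  0.3 -0.7] grip 0.0 open 0.401
```

```bash
python3 -m jog '[{"tx":-0.3,"ty":0.15,"tz":0,"roll":0,"jaw":0},{"tx":0,"ty":0,"tz":0,"roll":0,"jaw":0},{"tx":0,"ty":0,"tz":0,"roll":0,"jaw":0},{"tx":0,"ty":0,"tz":0,"roll":0,"jaw":0},{"tx":0,"ty":0,"tz":0,"roll":0,"jaw":0},{"tx":0,"ty":0,"tz":-1,"roll":0,"jaw":0},{"tx":0,"ty":0,"tz":-1.5,"roll":0,"jaw":0},{"tx":0,"ty":0,"tz":-1.5,"roll":0,"jaw":0}]'
python3 -m jog '[{"tx":0,"ty":0,"tz":-1,"roll":0,"jaw":0},{"tx":0,"ty":0,"tz":-1,"roll":0,"jaw":0},{"tx":0,"ty":0,"tz":0,"roll":0,"jaw":0}]'
python3 - <<'E'
from h import *
go((.590,.285,.0245),76); print(read_state()['moment'])
c=snap('side'); cv2.imwrite('pics/s2.png',cv2.resize(c['img'][60:260,80:400,::-1],(800,500)))
E
```

```text
time_s: 13.9
position: [0.5902, 0.2846, 0.0657]
tcp_rot: [[-0.974, 0.227, -0.0], [0.227, 0.974, -0.0], [0.0, -0.0, -1.0]]
force: [0.4, -0.0, -0.2]
opening: 0.176
grasp_force: 30.0
time_s: 14.2
position: [0.5915, 0.285, 0.0868]
tcp_rot: [[-0.974, 0.227, 0.004], [0.227, 0.974, 0.001], [-0.003, 0.002, -1.0]]
force: [0.2, 0.5, -1.2]
opening: 0.177
grasp_force: 30.0
pos [0.5915 0.285  0.0868] t 14.2 yang 76.9 move cm [ 0.16 -0.04  6.23] roll 0.016 F [ 0.2  0.5 -1.2] grip 30.0 open 0.177
[ 0.02679662 -0.07749842  0.019869  ]
```

View pics/s2.png

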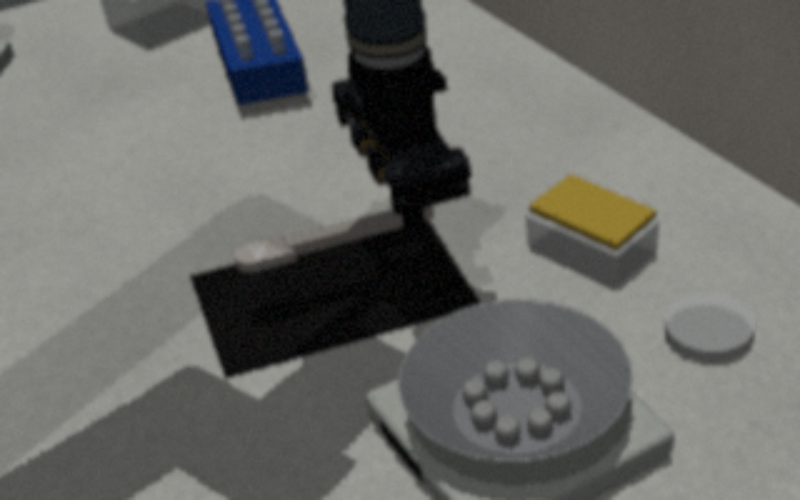

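The paddle stays level in the grip, blade at (255,255) in the crop, so friction holds it. Since the tool can't tilt, I plan to swing the blade down against a fixed thing: hook the tip under the bowl's overhanging rim and lift. First I need to measure the bath precisely.

```bash
python3 - <<'E'
from h import *
np.set_printoptions(precision=4,suppress=True)
print(read_state()['joint_positions'])
for n in ['scene','side']:
    c=snap(n); P=[]
    for i in range(8):
        for q in landmark_of(n,f'bead{i}_mid')[:8]:
            if q['p']>.3: P.append(at(c,q['point'],.05))
    P=np.array(P); P=P[np.linalg.norm(P-np.median(P,0),axis=1)<.07]; m=cv2.minEnclosingCircle((P*1000).astype(np.float32))
    print(n,'beads',len(P),m)
    print([(round(q['p'],2),at(c,q['point'],0)) for q in landmark_of(n,'bath')[:1]])
    q=trace(n,'bath')[0]; M=q['pixels'].astype(np.uint8); print(q['p'],q['bbox'])
    # fit center,yaw by rendering silhouette: base box 200x200x35 + cone frustum(outer ~ r55 z35 -> r101 z80)
    f=200/np.tan(np.radians(c['vertical_fov'])/2); Ti=np.linalg.inv(c['T'])
    def proj(X):
        p=X@Ti[:3,:3].T+Ti[:3,3]; return np.c_[c['cx']+f*p[:,0]/-p[:,2],c['cy']+f*p[:,1]/p[:,2]]
    th=np.linspace(0,2*np.pi,60)
    def sil(v):
        x,y,a=v; co,si=np.cos(a),np.sin(a); im=np.zeros((400,640),np.uint8)
        B=np.array([[sx*.1,sy*.1,z] for sx in(-1,1) for sy in(-1,1) for z in (0,.035)])
        C=np.array([[.101*np.cos(t),.101*np.sin(t),.08] for t in th]+[[.056*np.cos(t),.056*np.sin(t),.036] for t in th])
        for X in (B,C):
            W=np.c_[x+X[:,0]*co-X[:,1]*si,y+X[:,0]*si+X[:,1]*co,X[:,2]]
            cv2.fillConvexPoly(im,cv2.convexHull((proj(W)*16).astype(np.int32)),1,shift=4)
        return im
    from scipy.optimize import minimize
    best=min((minimize(lambda v:np.sum(sil((v[0],v[1],v[2]/5))!=M),[.532,.023,a*5],method='Nelder-Mead',options=dict(initial_simplex=np.array([[.532,.023,a*5],[.54,.023,a*5],[.532,.033,a*5],[.532,.023,a*5+.8]]))) for a in np.radians([-30,-10,10,30,45])),key=lambda r:r.fun)
    print('fit',best.x[:2],np.degrees(best.x[2]/5)%90,best.fun,M.sum())
E
```

```text
[ 15.9885  43.4567  84.0217  -0.0015  52.4073 -60.9005]
scene beads 9 ((530.0816040039062, 19.948780059814453), 45.30974578857422)
[(0.7, array([0.5326, 0.0215]))]
0.79 [273.9, 142.8, 120.8, 108.4]
fit [0.5286 0.0193] 88.72534867099696 1158.0 7119
side beads 7 ((536.2377319335938, 17.95763397216797), 41.021461486816406)
[(0.9, array([0.5265, 0.013 ]))]
0.64 [227.9, 177.2, 121.2, 103.2]
fit [0.5339 0.0263] 86.12448361698843 1055.0 7378
```

```bash
python3 -m jog '[{"tx":0,"ty":0,"tz":-3,"roll":-0.075,"jaw":0},{"tx":0,"ty":0,"tz":-3,"roll":-0.075,"jaw":0},{"tx":0,"ty":0,"tz":0,"roll":-0.079,"jaw":0},{"tx":-3.3,"ty":-1.5,"tz":0,"roll":0,"jaw":0}]'
python3 - <<'E'
from h import *
go((.828,.020,.15),90)
E
```

```text
time_s: 15.75
position: [0.6196, 0.2717, 0.1458]
tcp_rot: [[-1.0, -0.005, -0.004], [-0.005, 1.0, 0.001], [0.004, 0.001, -1.0]]
force: [0.6, 0.6, -2.4]
opening: 0.176
grasp_force: 30.0
pos [0.6196 0.2717 0.1458] t 15.75 yang 90.3 move cm [-20.71 -25.28  -0.52] roll 0.005 F [ 0.6  0.6 -2.4] grip 30.0 open 0.176
```

```bash
python3 -m jog '[{"tx":-2.55,"ty":-3.13,"tz":0,"roll":0,"jaw":0},{"tx":-2.55,"ty":-3.13,"tz":0,"roll":0,"jaw":0},{"tx":-2.55,"ty":-3.13,"tz":0,"roll":0,"jaw":0},{"tx":-2.55,"ty":-3.13,"tz":0,"roll":0,"jaw":0},{"tx":-2.55,"ty":-3.13,"tz":0,"roll":0,"jaw":0},{"tx":-2.55,"ty":-3.13,"tz":0,"roll":0,"jaw":0},{"tx":-2.55,"ty":-3.13,"tz":0,"roll":0,"jaw":0},{"tx":-2.55,"ty":-3.13,"tz":0,"roll":0,"jaw":0}]'
python3 -m jog '[{"tx":0,"ty":0,"tz":2,"roll":0,"jaw":0},{"tx":0,"ty":0,"tz":2,"roll":0,"jaw":0},{"tx":0,"ty":0,"tz":2,"roll":0,"jaw":0},{"tx":0,"ty":0,"tz":1,"roll":0,"jaw":0},{"tx":0,"ty":0,"tz":0,"roll":0,"jaw":0}]'
python3 - <<'E'
from h import *
go((.791,.020,.074),90)
c=snap('scene'); cv2.imwrite('pics/c3.png',cv2.resize(c['img'][120:320,220:460,::-1],(720,600)))
print([(q['p'],at(c,q['point'],.058)) for q in landmark_of('scene','paddle_tip')[:2]])
E
```

```text
time_s: 16.55
position: [0.828, 0.0179, 0.1443]
tcp_rot: [[-1.0, -0.0, -0.0], [-0.0, 1.0, 0.0], [0.0, 0.0, -1.0]]
force: [0.7, -0.3, -0.9]
opening: 0.177
grasp_force: 30.0
time_s: 17.05
position: [0.8255, 0.0199, 0.0714]
tcp_rot: [[-1.0, -0.001, -0.005], [-0.001, 1.0, 0.001], [0.005, 0.001, -1.0]]
force: [-1.2, 0.3, -0.8]
opening: 0.184
grasp_force: 30.0
pos [0.8255 0.0199 0.0714] t 17.05 yang 90.0 move cm [ 3.45  0.01 -0.24] roll 0.001 F [-1.2  0.3 -0.8] grip 30.0 open 0.184
[(0.63, array([0.64967731, 0.02195568]))]
```

View pics/c3.png

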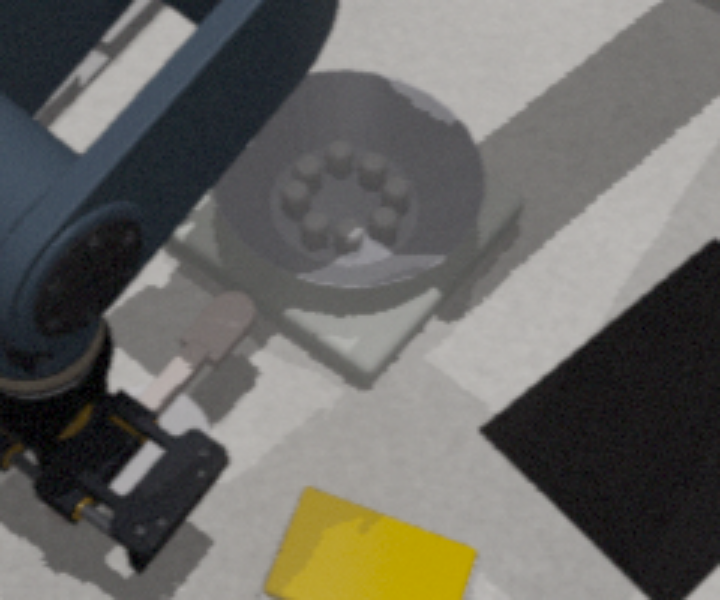

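The tip is just outside the rim at crop (235,305), at about (0.65, 0.022) as planned. Next I push it in under the rim and lift along an arc.

```bash
python3 -m jog '[{"tx":1.2,"ty":0,"tz":0,"roll":0,"jaw":0},{"tx":1.2,"ty":0,"tz":0,"roll":0,"jaw":0},{"tx":0.6,"ty":0,"tz":0,"roll":0,"jaw":0},{"tx":0.5,"ty":0,"tz":0,"roll":0,"jaw":0},{"tx":0,"ty":0,"tz":0,"roll":0,"jaw":0}]'
python3 -m jog '[{"tx":0.1,"ty":0,"tz":-1.0,"roll":0,"jaw":0},{"tx":0.1,"ty":0,"tz":-1.0,"roll":0,"jaw":0},{"tx":0.1,"ty":0,"tz":-1.0,"roll":0,"jaw":0},{"tx":0.2,"ty":0,"tz":-1.0,"roll":0,"jaw":0}]'
```

```text
time_s: 17.65
position: [0.7925, 0.0194, 0.0756]
tcp_rot: [[-1.0, -0.0, 0.001], [-0.0, 1.0, -0.0], [-0.001, -0.0, -1.0]]
force: [-0.3, -0.1, -0.3]
opening: 0.179
grasp_force: 30.0
time_s: 18.05
position: [0.7881, 0.0192, 0.116]
tcp_rot: [[-1.0, -0.0, 0.002], [-0.0, 1.0, -0.0], [-0.002, -0.0, -1.0]]
force: [0.9, 0.1, -1.3]
opening: 0.177
grasp_force: 30.0
```

```bash
python3 -m jog '[{"tx":0.3,"ty":0,"tz":-1.0,"roll":0,"jaw":0},{"tx":0.4,"ty":0,"tz":-1.0,"roll":0,"jaw":0},{"tx":0.4,"ty":0,"tz":-1.0,"roll":0,"jaw":0},{"tx":0.5,"ty":0,"tz":-1.0,"roll":0,"jaw":0},{"tx":0.6,"ty":0,"tz":-1.0,"roll":0,"jaw":0},{"tx":0.7,"ty":0,"tz":-1.0,"roll":0,"jaw":0},{"tx":0,"ty":0,"tz":0,"roll":0,"jaw":0}]'
python3 - <<'E'
from h import *
go((.786,.020,.144),90)
for n in ['scene','side']:
    c=snap(n)
    if n=='scene': cv2.imwrite('pics/c4.png',cv2.resize(c['img'][120:320,220:460,::-1],(720,600)))
    for t in ['paddle_tip','paddle_neck']: print(n,t,[(q['p'],q['point'],at(c,q['point'],.06),) for q in landmark_of(n,t)[:2]])
E
```

```text
time_s: 18.75
position: [0.7576, 0.0193, 0.1766]
tcp_rot: [[-1.0, -0.0, 0.0], [-0.0, 1.0, -0.0], [-0.0, -0.0, -1.0]]
force: [1.0, -0.8, -1.2]
opening: 0.178
grasp_force: 30.0
pos [0.7576 0.0193 0.1766] t 18.75 yang 90.0 move cm [-2.84  0.07  3.26] roll 0.0 F [ 1.  -0.8 -1.2] grip 30.0 open 0.178
scene paddle_tip [(0.48, [257.2, 448.4], array([0.54982612, 0.30237542]))]
scene paddle_neck [(0.73, [218.0, 288.4], array([ 0.66518372, -0.0045092 ]))]
side paddle_tip [(0.57, [201.9, 316.5], array([0.61114913, 0.01471944]))]
side paddle_neck [(0.98, [171.2, 344.4], array([0.73311219, 0.05758172]))]
```

View pics/c4.png

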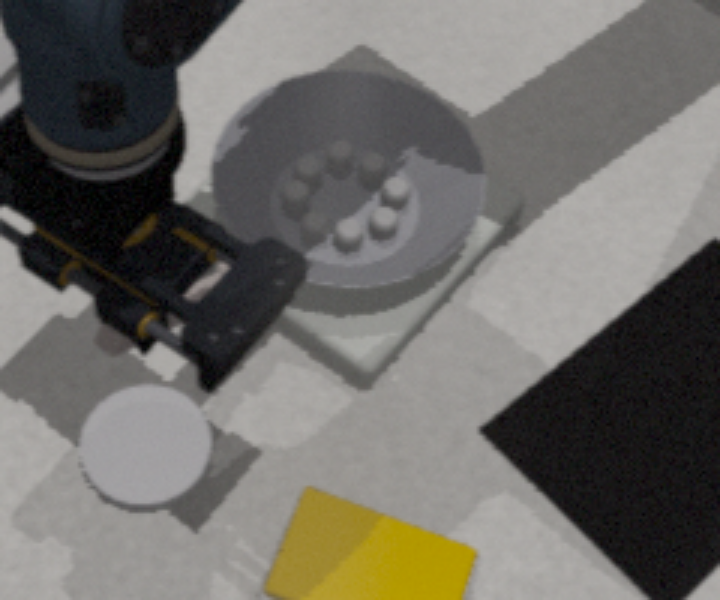

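The paddle now tilts under the rim: its neck shows at crop (205,280) and the tip is hidden. I'll measure the tilt using the plane y=0.019.

```bash
cat >> h.py <<'E'
def tri(names=('scene','side'),pts=('paddle_tip','paddle_neck','paddle_handle'),y0=None):
    for t in pts:
        A=np.zeros((3,3));b=np.zeros(3);k=0
        for n in names:
            c=snap(n); r=landmark_of(n,t)
            if not r: continue
            o,d=ray(c,*r[0]['point']); u=d/np.linalg.norm(d); M=np.eye(3)-np.outer(u,u); A+=M;b+=M@o;k+=1
            print(' ',t,n,round(r[0]['p'],2),'on y-plane',np.round(o+d*((y0 if y0 is not None else 0)-o[1])/d[1],3))
        if k>1: print(t,np.round(np.linalg.solve(A,b),3))
E
python3 - <<'E'
from h import *
tri(y0=.0193)
E
```

```text
paddle_tip side 0.98 on y-plane [0.618 0.019 0.057]
  paddle_neck scene 0.54 on y-plane [0.694 0.019 0.114]
  paddle_neck side 0.96 on y-plane [0.694 0.019 0.106]
paddle_neck [0.691 0.017 0.109]
  paddle_handle side 0.73 on y-plane [0.572 0.019 0.055]
```

Tip at (0.618, 0.057) and neck at (0.694, 0.109) give a 34° tilt. Next I withdraw, lower, and push the tip against the side of the heater base along an arc to bring the paddle upright.

```bash
python3 -m jog '[{"tx":-2,"ty":0,"tz":0,"roll":0,"jaw":0},{"tx":-2.5,"ty":0,"tz":0,"roll":0,"jaw":0},{"tx":-1.5,"ty":0,"tz":0,"roll":0,"jaw":0},{"tx":0,"ty":0,"tz":1.5,"roll":0,"jaw":0},{"tx":0,"ty":0,"tz":1.5,"roll":0,"jaw":0},{"tx":0,"ty":0,"tz":0.8,"roll":0,"jaw":0},{"tx":0,"ty":0,"tz":0,"roll":0,"jaw":0}]'
python3 -m jog '[{"tx":1.5,"ty":0,"tz":0,"roll":0,"jaw":0},{"tx":1.5,"ty":0,"tz":0,"roll":0,"jaw":0},{"tx":1.1,"ty":0,"tz":0,"roll":0,"jaw":0},{"tx":0,"ty":0,"tz":0,"roll":0,"jaw":0}]'
python3 -m jog '[{"tx":1.1,"ty":0,"tz":-1.46,"roll":0,"jaw":0},{"tx":1.24,"ty":0,"tz":-1.34,"roll":0,"jaw":0},{"tx":1.39,"ty":0,"tz":-1.2,"roll":0,"jaw":0},{"tx":1.5,"ty":0,"tz":-1.05,"roll":0,"jaw":0}]'
python3 - <<'E'
from h import *
go((.641,.020,.208),90)
tri(y0=.0193)
E
```

```text
time_s: 20.35
position: [0.8156, 0.0195, 0.1329]
tcp_rot: [[-1.0, -0.0, -0.007], [-0.0, 1.0, 0.001], [0.007, 0.001, -1.0]]
force: [-0.6, 0.5, -0.8]
opening: 0.185
grasp_force: 30.0
time_s: 20.75
position: [0.7764, 0.0194, 0.1376]
tcp_rot: [[-1.0, -0.0, 0.0], [-0.0, 1.0, 0.0], [-0.0, 0.0, -1.0]]
force: [-0.5, 0.5, -0.1]
opening: 0.179
grasp_force: 30.0
time_s: 21.15
position: [0.7266, 0.019, 0.1886]
tcp_rot: [[-1.0, -0.0, 0.005], [-0.0, 1.0, -0.0], [-0.005, -0.0, -1.0]]
force: [1.1, -0.7, -1.0]
opening: 0.18
grasp_force: 30.0
pos [0.7266 0.019  0.1886] t 21.15 yang 90.0 move cm [ 8.55  0.1  -1.98] roll 0.0 F [ 1.1 -0.7 -1. ] grip 30.0 open 0.18
  paddle_tip side 0.86 on y-plane [0.643 0.019 0.022]
  paddle_neck scene 0.49 on y-plane [0.679 0.019 0.106]
  paddle_neck side 0.76 on y-plane [0.689 0.019 0.089]
paddle_neck [0.678 0.014 0.099]
  paddle_handle scene 0.71 on y-plane [0.868 0.019 0.349]
  paddle_handle side 0.71 on y-plane [0.724 0.019 0.157]
paddle_handle [ 0.762 -0.038  0.181]
```

```bash
python3 -m jog '[{"tx":1.36,"ty":0,"tz":-0.69,"roll":0,"jaw":0},{"tx":1.42,"ty":0,"tz":-0.56,"roll":0,"jaw":0},{"tx":1.47,"ty":0,"tz":-0.43,"roll":0,"jaw":0},{"tx":1.49,"ty":0,"tz":-0.3,"roll":0,"jaw":0},{"tx":1.52,"ty":0,"tz":-0.18,"roll":0,"jaw":0},{"tx":0.7,"ty":0,"tz":0,"roll":0,"jaw":0},{"tx":0.3,"ty":0,"tz":0,"roll":0,"jaw":0},{"tx":0,"ty":0,"tz":0,"roll":0,"jaw":0}]'
python3 - <<'E'
from h import *
go((.641,.020,.208),90)
tri(y0=.0193)
c=snap('side'); cv2.imwrite('pics/s5.png',cv2.resize(c['img'][60:260,220:460,::-1],(720,600)))
E
```

```text
time_s: 22.55
position: [0.6426, 0.0192, 0.2086]
tcp_rot: [[-1.0, -0.0, 0.0], [-0.0, 1.0, 0.0], [-0.0, 0.0, -1.0]]
force: [1.8, -0.3, -0.5]
opening: 0.178
grasp_force: 30.0
pos [0.6426 0.0192 0.2086] t 22.55 yang 90.0 move cm [0.16 0.08 0.06] roll 0.0 F [ 1.8 -0.3 -0.5] grip 30.0 open 0.178
  paddle_tip scene 0.88 on y-plane [0.636 0.019 0.016]
  paddle_tip side 0.88 on y-plane [0.63  0.019 0.016]
paddle_tip [0.633 0.02  0.013]
  paddle_neck scene 0.69 on y-plane [0.647 0.019 0.123]
  paddle_neck side 0.81 on y-plane [0.645 0.019 0.113]
paddle_neck [0.643 0.017 0.115]
  paddle_handle scene 0.93 on y-plane [0.645 0.019 0.168]
  paddle_handle side 0.76 on y-plane [0.649 0.019 0.176]
paddle_handle [0.65  0.021 0.175]
```

View pics/s5.png

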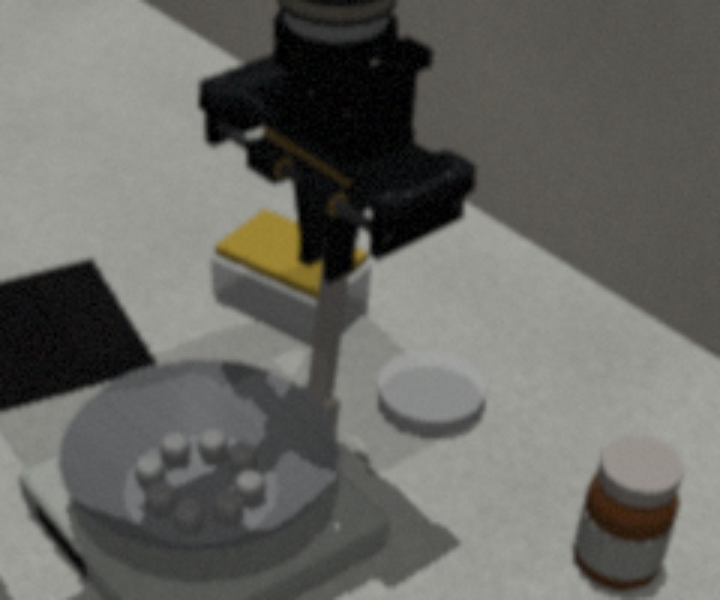

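The paddle now stands about 85° upright outside the rim, held at its end. The tip is at (0.633, 0.020, 0.016) and the beads are untouched. I'll lift it over the rim to the bowl's middle.

```bash
python3 -m jog '[{"tx":-1,"ty":0,"tz":0,"roll":0,"jaw":0},{"tx":-0.8,"ty":0,"tz":-1,"roll":0,"jaw":0},{"tx":0,"ty":0,"tz":-2.5,"roll":0,"jaw":0},{"tx":0,"ty":0,"tz":-3,"roll":0,"jaw":0},{"tx":0,"ty":0,"tz":-3,"roll":0,"jaw":0},{"tx":0,"ty":0,"tz":-1.5,"roll":0,"jaw":0},{"tx":0,"ty":0,"tz":0,"roll":0,"jaw":0}]'
python3 -m jog '[{"tx":1,"ty":0,"tz":0,"roll":0,"jaw":0},{"tx":2,"ty":0,"tz":0,"roll":0,"jaw":0},{"tx":3,"ty":0,"tz":0,"roll":0,"jaw":0},{"tx":3,"ty":0,"tz":0,"roll":0,"jaw":0},{"tx":2,"ty":0,"tz":0,"roll":0,"jaw":0},{"tx":1,"ty":0,"tz":0,"roll":0,"jaw":0},{"tx":0,"ty":0,"tz":0,"roll":0,"jaw":0}]'
python3 - <<'E'
from h import *
go((.540,.020,.238),90)
tri(y0=.02)
c=snap('scene'); P=[]
for n in ['scene','side']:
    c=snap(n)
    for i in (0,3):
        for q in landmark_of(n,f'bead{i}_mid'):
            print(n,round(q['p'],2),np.round(at(c,q['point'],.05),3))
c=snap('scene'); cv2.imwrite('pics/c6.png',cv2.resize(c['img'][80:260,240:456,::-1],(720,600)))
E
```

```text
time_s: 23.9
position: [0.6617, 0.0192, 0.3216]
tcp_rot: [[-1.0, -0.0, 0.005], [-0.0, 1.0, -0.001], [-0.005, -0.001, -1.0]]
force: [1.0, 0.3, -1.3]
opening: 0.177
grasp_force: 30.0
time_s: 24.6
position: [0.5384, 0.0195, 0.3177]
tcp_rot: [[-1.0, -0.0, -0.003], [-0.0, 1.0, 0.001], [0.003, 0.001, -1.0]]
force: [1.2, 0.3, -1.6]
opening: 0.18
grasp_force: 30.0
pos [0.5384 0.0195 0.3177] t 24.6 yang 90.0 move cm [-0.18  0.05  7.97] roll 0.0 F [ 1.2  0.3 -1.6] grip 30.0 open 0.18
  paddle_tip scene 0.77 on y-plane [0.543 0.02  0.142]
  paddle_tip side 0.88 on y-plane [0.532 0.02  0.123]
paddle_tip [0.53  0.015 0.127]
  paddle_neck scene 0.63 on y-plane [0.548 0.02  0.236]
  paddle_neck side 0.9 on y-plane [0.542 0.02  0.22 ]
paddle_neck [0.538 0.014 0.225]
  paddle_handle scene 0.83 on y-plane [0.548 0.02  0.289]
  paddle_handle side 0.77 on y-plane [0.554 0.02  0.282]
paddle_handle [0.549 0.017 0.287]
scene 0.46 [0.567 0.013]
scene 0.54 [0.51  0.056]
side 0.57 [ 0.525 -0.01 ]
side 0.52 [0.566 0.021]
side 0.51 [0.507 0.051]
side 0.32 [ 0.487 -0.302]
side 0.18 [0.567 0.016]
```

View pics/c6.png

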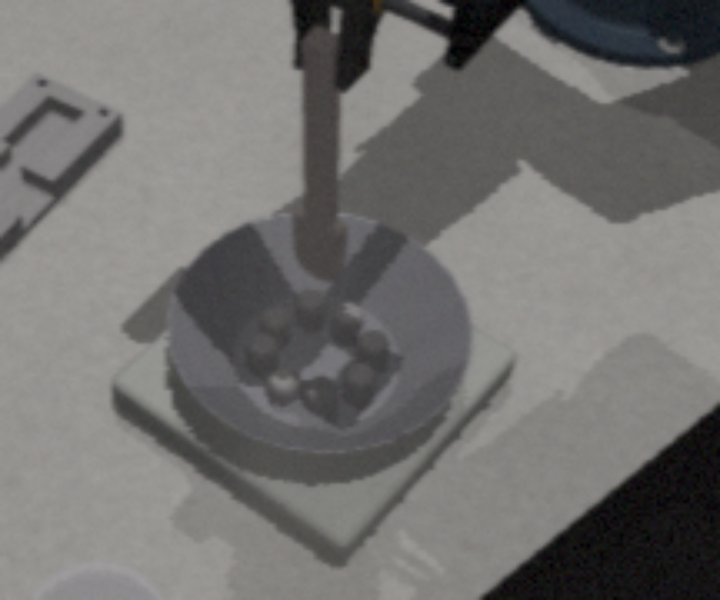

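The paddle hangs upright above the bowl, tip at crop (325,275). The eight beads ring crop (316,350), centres such as (275,320), (308,305), (373,345) and (320,393). I'll work out the ring centre and the stirring rows.

```bash
python3 - <<'E'
from h import *
np.set_printoptions(precision=3,suppress=True)
c=snap('scene')
px=[(275,320),(308,305),(347,322),(373,345),(358,378),(320,393),(283,388),(262,352)]
P=np.array([at(c,(80+y/3.333,240+x/3.333),.052) for x,y in px]); m=P.mean(0); print(m,np.linalg.norm(P-m,axis=1))
phi=np.radians(np.arange(0,361,15)); 
R=np.r_[8+2.5*np.arange(13),np.full(12,38)]/10
X=R*np.cos(phi);Y=R*np.sin(phi)
print('spiral',np.round(np.c_[-np.diff(X),np.diff(Y)],2)[:12].tolist())
a=np.radians(np.arange(180,541,15)); print('circle from 180',np.round(np.c_[-np.diff(3.8*np.cos(a)),np.diff(3.8*np.sin(a))],2).tolist())
E
```

```text
[0.531 0.021] [0.037 0.039 0.032 0.039 0.035 0.035 0.039 0.036]
spiral [[-0.21, 0.27], [-0.11, 0.38], [0.03, 0.45], [0.2, 0.46], [0.37, 0.42], [0.53, 0.32], [0.66, 0.16], [0.74, -0.04], [0.76, -0.27], [0.7, -0.51], [0.57, -0.73], [0.37, -0.92]]
circle from 180 [[-0.13, -0.98], [-0.38, -0.92], [-0.6, -0.79], [-0.79, -0.6], [-0.92, -0.38], [-0.98, -0.13], [-0.98, 0.13], [-0.92, 0.38], [-0.79, 0.6], [-0.6, 0.79], [-0.38, 0.92], [-0.13, 0.98], [0.13, 0.98], [0.38, 0.92], [0.6, 0.79], [0.79, 0.6], [0.92, 0.38], [0.98, 0.13], [0.98, -0.13], [0.92, -0.38], [0.79, -0.6], [0.6, -0.79], [0.38, -0.92], [0.13, -0.98]]
```

```bash
python3 -m jog '[{"tx":-0.4,"ty":0.2,"tz":0,"roll":0,"jaw":0},{"tx":-0.3,"ty":0,"tz":1.5,"roll":0,"jaw":0},{"tx":0,"ty":0,"tz":2,"roll":0,"jaw":0},{"tx":0,"ty":0,"tz":1.5,"roll":0,"jaw":0},{"tx":0,"ty":0,"tz":1.2,"roll":0,"jaw":0},{"tx":0,"ty":0,"tz":1,"roll":0,"jaw":0},{"tx":0,"ty":0,"tz":0.7,"roll":0,"jaw":0},{"tx":0,"ty":0,"tz":0,"roll":0,"jaw":0}]'
python3 - <<'E'
from h import *
go((.546,.0215,.238),90)
tri(pts=('paddle_tip','paddle_handle'),y0=.02)
E
```

```text
time_s: 26.45
position: [0.5471, 0.0213, 0.2388]
tcp_rot: [[-1.0, -0.0, -0.002], [-0.0, 1.0, 0.0], [0.002, 0.0, -1.0]]
force: [-0.3, 0.5, -0.6]
opening: 0.181
grasp_force: 30.0
pos [0.5471 0.0213 0.2388] t 26.45 yang 90.0 move cm [0.11 0.02 0.08] roll 0.0 F [-0.3  0.5 -0.6] grip 30.0 open 0.181
  paddle_tip scene 0.95 on y-plane [0.549 0.02  0.063]
  paddle_tip side 0.86 on y-plane [0.542 0.02  0.047]
paddle_tip [0.54  0.016 0.051]
  paddle_handle scene 0.95 on y-plane [0.552 0.02  0.206]
  paddle_handle side 0.77 on y-plane [0.554 0.02  0.214]
paddle_handle [0.556 0.023 0.211]
```

```bash
python3 -m jog '[{"tx":-0.21,"ty":0.27,"tz":0.2,"roll":0,"jaw":0},{"tx":-0.11,"ty":0.38,"tz":0,"roll":0,"jaw":0},{"tx":0.03,"ty":0.45,"tz":0,"roll":0,"jaw":0},{"tx":0.2,"ty":0.46,"tz":0,"roll":0,"jaw":0},{"tx":0.37,"ty":0.42,"tz":0,"roll":0,"jaw":0},{"tx":0.53,"ty":0.32,"tz":0,"roll":0,"jaw":0},{"tx":0.66,"ty":0.16,"tz":0,"roll":0,"jaw":0},{"tx":0.74,"ty":-0.04,"tz":0,"roll":0,"jaw":0}]'
python3 -m jog '[{"tx":0.76,"ty":-0.27,"tz":0,"roll":0,"jaw":0},{"tx":0.7,"ty":-0.51,"tz":0,"roll":0,"jaw":0},{"tx":0.57,"ty":-0.73,"tz":0,"roll":0,"jaw":0},{"tx":0.37,"ty":-0.92,"tz":0,"roll":0,"jaw":0},{"tx":-0.13,"ty":-0.98,"tz":0,"roll":0,"jaw":0},{"tx":-0.38,"ty":-0.92,"tz":0,"roll":0,"jaw":0},{"tx":-0.6,"ty":-0.79,"tz":0,"roll":0,"jaw":0},{"tx":-0.79,"ty":-0.6,"tz":0,"roll":0,"jaw":0}]'
python3 - <<'E'
from h import *
go((.546,.0215,.238),90)
tri(pts=('paddle_tip','paddle_handle'),y0=.02)
E
```

```text
time_s: 27.65
position: [0.5246, 0.0457, 0.2377]
tcp_rot: [[-1.0, -0.001, -0.0], [-0.001, 1.0, 0.0], [0.0, 0.0, -1.0]]
force: [0.4, 0.2, 0.0]
opening: 0.178
grasp_force: 30.0
time_s: 28.45
position: [0.5213, -0.0118, 0.238]
tcp_rot: [[-1.0, 0.001, 0.001], [0.001, 1.0, 0.002], [-0.001, 0.002, -1.0]]
force: [1.1, 4.6, 5.1]
opening: 0.182
grasp_force: 30.0
pos [ 0.5213 -0.0118  0.238 ] t 28.45 yang 89.9 move cm [-2.46  3.33  0.01] roll -0.001 F [1.1 4.6 5.1] grip 30.0 open 0.182
  paddle_tip scene 0.65 on y-plane [0.546 0.02  0.102]
  paddle_tip side 0.71 on y-plane [0.532 0.02  0.014]
paddle_tip [ 0.511 -0.004  0.048]
  paddle_handle scene 0.87 on y-plane [0.568 0.02  0.259]
  paddle_handle side 0.18 on y-plane [0.496 0.02  0.104]
paddle_handle [ 0.472 -0.031  0.153]
```

```bash
python3 -m jog '[{"tx":-0.92,"ty":-0.2,"tz":-0.2,"roll":0,"jaw":0},{"tx":-0.98,"ty":-0.13,"tz":0,"roll":0,"jaw":0},{"tx":-0.98,"ty":0.13,"tz":0,"roll":0,"jaw":0},{"tx":-0.92,"ty":0.38,"tz":0,"roll":0,"jaw":0},{"tx":-0.79,"ty":0.6,"tz":0,"roll":0,"jaw":0},{"tx":-0.6,"ty":0.79,"tz":0,"roll":0,"jaw":0},{"tx":-0.38,"ty":0.92,"tz":0,"roll":0,"jaw":0},{"tx":-0.13,"ty":0.98,"tz":0,"roll":0,"jaw":0}]'
python3 -m jog '[{"tx":0.13,"ty":0.98,"tz":0,"roll":0,"jaw":0},{"tx":0.38,"ty":0.92,"tz":0,"roll":0,"jaw":0},{"tx":0.6,"ty":0.79,"tz":0,"roll":0,"jaw":0},{"tx":0.79,"ty":0.5,"tz":0,"roll":0,"jaw":0},{"tx":0.92,"ty":0.3,"tz":0,"roll":0,"jaw":0},{"tx":0.98,"ty":0.13,"tz":0,"roll":0,"jaw":0},{"tx":0.98,"ty":-0.13,"tz":0,"roll":0,"jaw":0},{"tx":0.92,"ty":-0.38,"tz":0,"roll":0,"jaw":0}]'
python3 - <<'E'
from h import *
go((.538,.022,.238),90)
tri(pts=('paddle_tip','paddle_handle'),y0=.02)
c=snap('scene'); cv2.imwrite('pics/c7.png',cv2.resize(c['img'][80:260,240:456,::-1],(720,600)))
E
```

```text
time_s: 29.65
position: [0.5782, 0.0237, 0.2396]
tcp_rot: [[-1.0, -0.001, 0.002], [-0.001, 1.0, -0.0], [-0.002, -0.0, -1.0]]
force: [0.0, 0.1, 0.3]
opening: 0.178
grasp_force: 30.0
time_s: 30.45
position: [0.5196, 0.0544, 0.2398]
tcp_rot: [[-1.0, 0.001, 0.001], [0.001, 1.0, 0.002], [-0.001, 0.002, -1.0]]
force: [-0.1, -0.4, 0.5]
opening: 0.18
grasp_force: 30.0
pos [0.5196 0.0544 0.2398] t 30.45 yang 90.0 move cm [-1.84 -3.24  0.18] roll -0.001 F [-0.1 -0.4  0.5] grip 30.0 open 0.18
  paddle_tip side 0.9 on y-plane [0.494 0.02  0.082]
  paddle_handle scene 0.86 on y-plane [0.451 0.02  0.124]
  paddle_handle side 0.81 on y-plane [0.504 0.02  0.248]
paddle_handle [0.529 0.058 0.215]
```

View pics/c7.png

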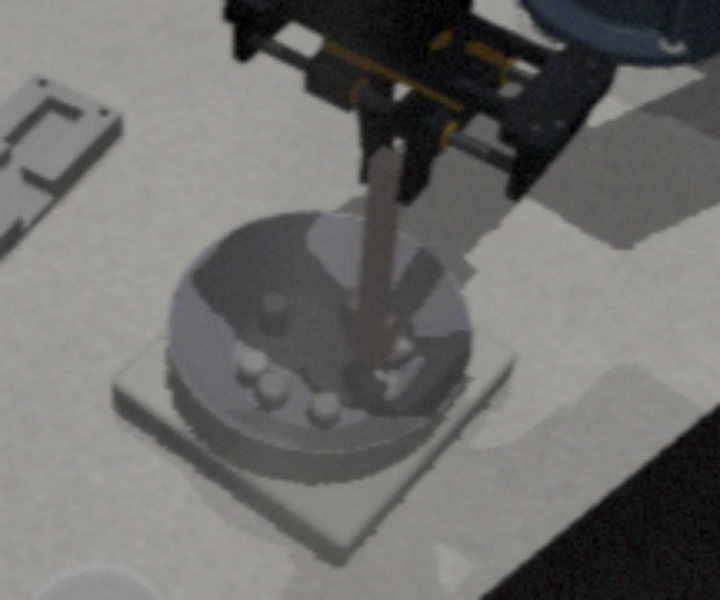

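The beads have clearly shifted and all are in the bowl (crop (252,362), (272,388), (325,408), (273,310) and others by the blade). The paddle is still upright. I'll carry on for about 2.4 turns.

```bash
python3 -m jog '[{"tx":0.79,"ty":-0.6,"tz":0,"roll":0,"jaw":0},{"tx":0.6,"ty":-0.79,"tz":0,"roll":0,"jaw":0},{"tx":0.38,"ty":-0.92,"tz":0,"roll":0,"jaw":0},{"tx":0.13,"ty":-0.98,"tz":0,"roll":0,"jaw":0},{"tx":-0.13,"ty":-0.98,"tz":0,"roll":0,"jaw":0},{"tx":-0.38,"ty":-0.92,"tz":0,"roll":0,"jaw":0},{"tx":-0.6,"ty":-0.79,"tz":0,"roll":0,"jaw":0},{"tx":-0.79,"ty":-0.55,"tz":0,"roll":0,"jaw":0}]'
python3 -m jog '[{"tx":-0.92,"ty":-0.3,"tz":0,"roll":0,"jaw":0},{"tx":-0.98,"ty":-0.13,"tz":0,"roll":0,"jaw":0},{"tx":-0.98,"ty":0.13,"tz":0,"roll":0,"jaw":0},{"tx":-0.92,"ty":0.38,"tz":0,"roll":0,"jaw":0},{"tx":-0.79,"ty":0.6,"tz":0,"roll":0,"jaw":0},{"tx":-0.6,"ty":0.79,"tz":0,"roll":0,"jaw":0},{"tx":-0.38,"ty":0.92,"tz":0,"roll":0,"jaw":0},{"tx":-0.13,"ty":0.98,"tz":0,"roll":0,"jaw":0}]'
python3 -m jog '[{"tx":0.13,"ty":0.98,"tz":0,"roll":0,"jaw":0},{"tx":0.38,"ty":0.92,"tz":0,"roll":0,"jaw":0},{"tx":0.6,"ty":0.79,"tz":0,"roll":0,"jaw":0},{"tx":0.79,"ty":0.5,"tz":0,"roll":0,"jaw":0},{"tx":0.92,"ty":0.3,"tz":0,"roll":0,"jaw":0},{"tx":0.98,"ty":0.13,"tz":0,"roll":0,"jaw":0},{"tx":0.98,"ty":-0.13,"tz":0,"roll":0,"jaw":0},{"tx":0.92,"ty":-0.38,"tz":0,"roll":0,"jaw":0}]'
python3 - <<'E'
from h import *
go((.538,.022,.238),90)
tri(pts=('paddle_tip','paddle_handle'),y0=.05)
E
```

```text
time_s: 31.7
position: [0.5205, -0.0122, 0.2394]
tcp_rot: [[-1.0, 0.001, -0.001], [0.001, 1.0, 0.0], [0.001, 0.0, -1.0]]
force: [0.2, -0.0, -1.5]
opening: 0.182
grasp_force: 30.0
time_s: 32.5
position: [0.5774, 0.0234, 0.2396]
tcp_rot: [[-1.0, -0.001, -0.001], [-0.001, 1.0, -0.0], [0.001, -0.0, -1.0]]
force: [-2.4, -0.7, 0.7]
opening: 0.18
grasp_force: 30.0
time_s: 33.3
position: [0.5203, 0.0537, 0.2401]
tcp_rot: [[-1.0, 0.001, 0.003], [0.001, 1.0, 0.001], [-0.003, 0.001, -1.0]]
force: [1.5, -1.8, 2.5]
opening: 0.174
grasp_force: 30.0
pos [0.5203 0.0537 0.2401] t 33.3 yang 90.0 move cm [-1.77 -3.17  0.21] roll -0.001 F [ 1.5 -1.8  2.5] grip 30.0 open 0.174
  paddle_tip scene 0.61 on y-plane [0.522 0.05  0.059]
  paddle_tip side 0.69 on y-plane [ 0.806  0.05  -0.043]
paddle_tip [0.623 0.004 0.121]
  paddle_handle scene 0.95 on y-plane [0.511 0.05  0.186]
  paddle_handle side 0.96 on y-plane [0.529 0.05  0.204]
paddle_handle [0.528 0.055 0.203]
```

```bash
python3 -m jog '[{"tx":0.79,"ty":-0.6,"tz":0.1,"roll":0,"jaw":0},{"tx":0.6,"ty":-0.79,"tz":0.1,"roll":0,"jaw":0},{"tx":0.38,"ty":-0.92,"tz":0,"roll":0,"jaw":0},{"tx":0.13,"ty":-0.98,"tz":0,"roll":0,"jaw":0},{"tx":-0.13,"ty":-0.98,"tz":0,"roll":0,"jaw":0},{"tx":-0.38,"ty":-0.92,"tz":0,"roll":0,"jaw":0},{"tx":-0.6,"ty":-0.79,"tz":0,"roll":0,"jaw":0},{"tx":-0.79,"ty":-0.55,"tz":0,"roll":0,"jaw":0}]'
python3 -m jog '[{"tx":-0.92,"ty":-0.3,"tz":0,"roll":0,"jaw":0},{"tx":-0.98,"ty":-0.13,"tz":0,"roll":0,"jaw":0},{"tx":-0.98,"ty":0.13,"tz":0,"roll":0,"jaw":0},{"tx":-0.92,"ty":0.38,"tz":0,"roll":0,"jaw":0},{"tx":-0.79,"ty":0.6,"tz":0,"roll":0,"jaw":0},{"tx":-0.6,"ty":0.79,"tz":0,"roll":0,"jaw":0},{"tx":-0.38,"ty":0.92,"tz":0,"roll":0,"jaw":0},{"tx":-0.13,"ty":0.98,"tz":0,"roll":0,"jaw":0}]'
python3 -m jog '[{"tx":0.13,"ty":0.98,"tz":0,"roll":0,"jaw":0},{"tx":0.38,"ty":0.92,"tz":0,"roll":0,"jaw":0},{"tx":0.6,"ty":0.79,"tz":0,"roll":0,"jaw":0},{"tx":0.79,"ty":0.5,"tz":0,"roll":0,"jaw":0},{"tx":0.92,"ty":0.3,"tz":0,"roll":0,"jaw":0},{"tx":0.98,"ty":0.13,"tz":0,"roll":0,"jaw":0},{"tx":0.98,"ty":-0.13,"tz":0,"roll":0,"jaw":0},{"tx":0.92,"ty":-0.38,"tz":0,"roll":0,"jaw":0}]'
python3 - <<'E'
from h import *
go((.538,.022,.238),90)
tri(pts=('paddle_tip','paddle_neck','paddle_handle'),y0=.05)
E
```

```text
time_s: 34.5
position: [0.5207, -0.0128, 0.2375]
tcp_rot: [[-1.0, 0.001, -0.001], [0.001, 1.0, 0.0], [0.001, 0.0, -1.0]]
force: [-0.4, 0.6, 0.2]
opening: 0.176
grasp_force: 30.0
time_s: 35.3
position: [0.5773, 0.0228, 0.2376]
tcp_rot: [[-1.0, -0.001, -0.001], [-0.001, 1.0, -0.001], [0.001, -0.001, -1.0]]
force: [-1.0, -1.0, 1.8]
opening: 0.176
grasp_force: 30.0
time_s: 36.1
position: [0.52, 0.0532, 0.2379]
tcp_rot: [[-1.0, 0.0, 0.002], [0.0, 1.0, 0.001], [-0.002, 0.001, -1.0]]
force: [0.7, -1.7, 1.5]
opening: 0.177
grasp_force: 30.0
pos [0.52   0.0532 0.2379] t 36.1 yang 90.0 move cm [-1.8  -3.12 -0.01] roll -0.0 F [ 0.7 -1.7  1.5] grip 30.0 open 0.177
  paddle_tip scene 0.94 on y-plane [0.532 0.05  0.058]
  paddle_tip side 0.89 on y-plane [0.517 0.05  0.046]
paddle_tip [0.52  0.048 0.045]
  paddle_neck scene 0.64 on y-plane [0.524 0.05  0.149]
  paddle_neck side 0.86 on y-plane [0.532 0.05  0.136]
paddle_neck [0.524 0.045 0.145]
  paddle_handle scene 0.85 on y-plane [0.516 0.05  0.198]
  paddle_handle side 0.85 on y-plane [0.528 0.05  0.202]
paddle_handle [0.525 0.051 0.205]
```

Three turns are done with the tip staying at z≈0.045. I'll lift out and check the beads with the networks.

```bash
python3 -m jog '[{"tx":-0.3,"ty":-0.6,"tz":-0.8,"roll":0,"jaw":0},{"tx":0,"ty":-0.4,"tz":-1.5,"roll":0,"jaw":0},{"tx":0,"ty":0,"tz":-2,"roll":0,"jaw":0},{"tx":0,"ty":0,"tz":-2,"roll":0,"jaw":0},{"tx":0,"ty":0,"tz":-1.5,"roll":0,"jaw":0},{"tx":0,"ty":0,"tz":-1,"roll":0,"jaw":0},{"tx":0,"ty":0,"tz":0,"roll":0,"jaw":0}]'
python3 - <<'E'
from h import *
np.set_printoptions(precision=3,suppress=True)
go((.427,.305,.32),90)
tri(pts=('paddle_tip','paddle_handle'),y0=.04)
px=[(275,320),(308,305),(347,322),(373,345),(358,378),(320,393),(283,388),(262,352)]
c=snap('scene'); P=np.array([at(c,(80+y/3.333,240+x/3.333),.052) for x,y in px])
D=[]
for i in range(8):
    for n in ['scene','side']:
        cc=snap(n)
        for q in landmark_of(n,f'bead{i}_mid'):
            if q['p']>.3:
                w=at(cc,q['point'],.052)
                if np.linalg.norm(w-[.531,.021])<.1: D.append(w)
D=np.array(D); print(np.round(D,3).tolist())
print(P.tolist())
# bright blobs: compare trace masks
for n in ['scene','side']:
    cc=snap(n); T=[]
    for q in trace(n,'bead0'):
        b=q['bbox']; w=at(cc,(b[1]+b[3]/2,b[0]+b[2]/2),.052)
        if q['p']>.15: T.append((round(q['p'],2),np.round(w,3).tolist(),round(float(np.linalg.norm(P-w,axis=1).min()),3)))
    print(n,T)
E
```

```text
time_s: 37.4
position: [0.524, 0.0432, 0.327]
tcp_rot: [[-1.0, -0.0, 0.003], [-0.0, 1.0, 0.001], [-0.003, 0.001, -1.0]]
force: [0.3, 0.4, -0.7]
opening: 0.173
grasp_force: 30.0
pos [0.524 0.043 0.327] t 37.4 yang 90.0 move cm [ 9.69 26.18  0.69] roll 0.0 F [ 0.3  0.4 -0.7] grip 30.0 open 0.173
  paddle_tip scene 0.69 on y-plane [0.534 0.04  0.146]
  paddle_tip side 0.69 on y-plane [0.521 0.04  0.142]
paddle_tip [0.525 0.039 0.139]
  paddle_handle scene 0.87 on y-plane [0.53  0.04  0.296]
  paddle_handle side 0.58 on y-plane [0.529 0.04  0.298]
paddle_handle [0.53  0.041 0.297]
[[0.519, 0.062], [0.52, 0.063], [0.503, 0.066], [0.499, 0.055], [0.491, 0.039], [0.482, 0.039], [0.582, 0.019], [0.492, 0.03], [0.483, 0.022], [0.494, -0.006], [0.493, -0.012], [0.577, 0.019], [0.578, 0.007], [0.504, -0.02], [0.576, 0.045], [0.573, 0.043], [0.541, 0.055], [0.548, 0.069]]
[[0.5268176862328698, -0.015356624333453639], [0.5026877070221072, -0.0048588758920588004], [0.4990507951522204, 0.02462501183840876], [0.5049540812902829, 0.04937369850470963], [0.5337777970850768, 0.0563241921111228], [0.5587256940556077, 0.043114832957392324], [0.5698784259635771, 0.021494102672335036], [0.5541385168464719, -0.006623069635095902]]Traceback (most recent call last):
  File "<stdin>", line 20, in <module>
ValueError: it knows: bath, bead0_mid, bead1_mid, bead2_mid, bead3_mid, bead4_mid, bead5_mid, bead6_mid, bead7_mid, bottle, dish, mat, mould, paddle, paddle_handle, paddle_neck, paddle_tip, tipbox
```

```bash
python3 - <<'E'
from h import *
C=np.array([.531,.021])
P=np.array([[.5268,-.0154],[.5027,-.0049],[.4991,.0246],[.505,.0494],[.5338,.0563],[.5587,.0431],[.5699,.0215],[.5541,-.0066]])
print('start angles',sorted(np.round(np.degrees(np.arctan2(*(P-C).T[::-1]))%360)))
for i in range(8):
    s0=C+.0365*np.array([np.cos(np.radians(45*i-3)),np.sin(np.radians(45*i-3))])
    s0=P[np.argmin(np.linalg.norm(P-s0,axis=1))]
    for n in ['scene','side']:
        cc=snap(n)
        print(i,n,[(round(q['p'],2),np.round(w,3).tolist(),'moved',round(float(np.linalg.norm(w-s0)),3)) for q in landmark_of(n,f'bead{i}_mid')[:2] for w in [at(cc,q['point'],.052)]])
E
```

```text
start angles [np.float64(1.0), np.float64(39.0), np.float64(85.0), np.float64(132.0), np.float64(174.0), np.float64(222.0), np.float64(263.0), np.float64(310.0)]
0 scene [(0.5, [0.527, 0.067], 'moved', 0.062)]
0 side [(0.57, [0.516, 0.058], 'moved', 0.065)]
1 scene [(0.38, [0.495, 0.064], 'moved', 0.067)]
1 side [(0.38, [0.501, 0.056], 'moved', 0.059)]
2 scene [(0.52, [0.499, 0.044], 'moved', 0.037)]
2 side [(0.58, [0.661, 0.238], 'moved', 0.222), (0.44, [0.485, 0.041], 'moved', 0.051)]
3 scene [(0.7, [0.576, 0.045], 'moved', 0.071), (0.38, [0.485, 0.025], 'moved', 0.032)]
3 side [(0.39, [0.484, 0.026], 'moved', 0.032)]
4 scene [(0.63, [0.494, 0.003], 'moved', 0.022)]
4 side [(0.62, [0.488, -0.013], 'moved', 0.039)]
5 scene [(0.67, [0.574, 0.019], 'moved', 0.076)]
5 side [(0.52, [0.583, 0.014], 'moved', 0.083)]
6 scene [(0.42, [0.577, 0.045], 'moved', 0.079)]
6 side [(0.65, [0.57, 0.039], 'moved', 0.07)]
7 scene [(0.64, [0.538, 0.057], 'moved', 0.065)]
7 side [(0.5, [0.549, 0.065], 'moved', 0.072)]
```

All eight beads have moved 22 mm or more and are in the bowl. To lay the paddle flat I first lean it by pressing the shaft against the outside of the rim on the robot's side, then fold it down on the mat.

```bash
python3 -m jog '[{"tx":1.5,"ty":-0.3,"tz":0,"roll":0,"jaw":0},{"tx":3,"ty":-0.6,"tz":0,"roll":0,"jaw":0},{"tx":3,"ty":-0.6,"tz":0,"roll":0,"jaw":0},{"tx":2.7,"ty":-0.6,"tz":0,"roll":0,"jaw":0},{"tx":1,"ty":-0.2,"tz":0,"roll":0,"jaw":0},{"tx":0,"ty":0,"tz":0,"roll":0,"jaw":0}]'
python3 - <<'E'
from h import *
go((.412,.020,.2185),90)
tri(pts=('paddle_tip','paddle_handle'),y0=.02)
E
```

```text
time_s: 41.7
position: [0.4107, 0.02, 0.3259]
tcp_rot: [[-1.0, 0.001, 0.001], [0.001, 1.0, 0.0], [-0.001, 0.0, -1.0]]
force: [0.5, 0.7, -0.9]
opening: 0.18
grasp_force: 30.0
pos [0.4107 0.02   0.3259] t 41.7 yang 90.0 move cm [-0.12  0.   10.74] roll -0.001 F [ 0.5  0.7 -0.9] grip 30.0 open 0.18
  paddle_tip scene 0.27 on y-plane [ 0.414  0.02  -0.081]
  paddle_tip side 0.71 on y-plane [0.422 0.02  0.129]
paddle_tip [0.477 0.075 0.044]
  paddle_handle scene 0.83 on y-plane [0.411 0.02  0.289]
  paddle_handle side 0.95 on y-plane [0.424 0.02  0.293]
paddle_handle [0.422 0.022 0.295]
```

```bash
python3 -m jog '[{"tx":1,"ty":0,"tz":1,"roll":0,"jaw":0},{"tx":0.2,"ty":0,"tz":2.5,"roll":0,"jaw":0},{"tx":0,"ty":0,"tz":2.5,"roll":0,"jaw":0},{"tx":0,"ty":0,"tz":2.5,"roll":0,"jaw":0},{"tx":0,"ty":0,"tz":1.5,"roll":0,"jaw":0},{"tx":0,"ty":0,"tz":0.7,"roll":0,"jaw":0},{"tx":0,"ty":0,"tz":0,"roll":0,"jaw":0}]'
python3 -m jog '[{"tx":-1.2,"ty":0,"tz":0,"roll":0,"jaw":0},{"tx":-1.2,"ty":0,"tz":0,"roll":0,"jaw":0},{"tx":-1.2,"ty":0,"tz":0,"roll":0,"jaw":0},{"tx":-1.3,"ty":0,"tz":0.2,"roll":0,"jaw":0},{"tx":-1.3,"ty":0,"tz":0.3,"roll":0,"jaw":0},{"tx":-1.3,"ty":0,"tz":0.5,"roll":0,"jaw":0}]'
```

```text
time_s: 42.8
position: [0.3992, 0.0201, 0.218]
tcp_rot: [[-1.0, -0.0, -0.002], [-0.0, 1.0, 0.0], [0.002, 0.0, -1.0]]
force: [0.2, 0.7, -0.9]
opening: 0.182
grasp_force: 30.0
time_s: 43.4
position: [0.4758, 0.02, 0.2086]
tcp_rot: [[-1.0, -0.0, 0.001], [-0.0, 1.0, -0.0], [-0.001, -0.0, -1.0]]
force: [-2.2, -1.1, 1.0]
opening: 0.179
grasp_force: 30.0
```

Force is about −2 N in x, so the paddle is turning on the rim. I'll continue.

```bash
python3 -m jog '[{"tx":-1.3,"ty":0,"tz":0.7,"roll":0,"jaw":0},{"tx":-1.2,"ty":0,"tz":0.8,"roll":0,"jaw":0},{"tx":-1.2,"ty":0,"tz":0.9,"roll":0,"jaw":0},{"tx":0,"ty":0,"tz":0,"roll":0,"jaw":0}]'
python3 - <<'E'
from h import *
go((.412,.020,.2185),90)
tri(names=('scene','side'),pts=('paddle_tip','paddle_neck'),y0=.02)
E
```

```text
time_s: 43.8
position: [0.5128, 0.02, 0.1832]
tcp_rot: [[-1.0, -0.0, -0.0], [-0.0, 1.0, 0.0], [0.0, 0.0, -1.0]]
force: [-0.2, 0.2, 1.4]
opening: 0.18
grasp_force: 30.0
pos [0.5128 0.02   0.1832] t 43.8 yang 90.0 move cm [10.08  0.   -3.53] roll 0.0 F [-0.2  0.2  1.4] grip 30.0 open 0.18
  paddle_tip scene 0.81 on y-plane [0.387 0.02  0.049]
  paddle_tip side 0.8 on y-plane [0.385 0.02  0.039]
paddle_tip [0.383 0.017 0.043]
  paddle_neck scene 0.72 on y-plane [0.462 0.02  0.119]
  paddle_neck side 0.74 on y-plane [ 1.131  0.02  -0.464]
paddle_neck [ 0.559 -0.117  0.136]
```

The lean is 45°: tip (0.386, 0.044), pivot (0.513, 0.170). Over to the mat.

```bash
python3 -m jog '[{"tx":0,"ty":0,"tz":-2,"roll":0,"jaw":0},{"tx":0,"ty":0,"tz":-3,"roll":0,"jaw":0},{"tx":0,"ty":0.5,"tz":-2,"roll":0,"jaw":0},{"tx":-0.5,"ty":2.5,"tz":0,"roll":0,"jaw":0},{"tx":-0.5,"ty":4,"tz":0,"roll":0,"jaw":0},{"tx":-0.5,"ty":4.2,"tz":0,"roll":0,"jaw":0},{"tx":-0.5,"ty":4.2,"tz":0,"roll":0,"jaw":0},{"tx":-0.5,"ty":4.2,"tz":0,"roll":0,"jaw":0}]'
python3 -m jog '[{"tx":-0.5,"ty":4.2,"tz":0,"roll":0,"jaw":0},{"tx":0,"ty":3,"tz":0,"roll":0,"jaw":0},{"tx":0,"ty":1.6,"tz":1,"roll":0,"jaw":0},{"tx":0,"ty":0,"tz":2.5,"roll":0,"jaw":0},{"tx":0,"ty":0,"tz":2.5,"roll":0,"jaw":0},{"tx":0,"ty":0,"tz":2,"roll":0,"jaw":0},{"tx":0,"ty":0,"tz":1.5,"roll":0,"jaw":0},{"tx":0,"ty":0,"tz":0,"roll":0,"jaw":0}]'
python3 - <<'E'
from h import *
go((.543,.304,.1575),90)
tri(names=('scene','side'),pts=('paddle_tip',),y0=.304)
E
```

```text
time_s: 45.0
position: [0.5362, 0.2175, 0.255]
tcp_rot: [[-1.0, 0.0, 0.001], [0.0, 1.0, 0.0], [-0.001, 0.0, -1.0]]
force: [1.5, -0.5, -1.9]
opening: 0.182
grasp_force: 30.0
time_s: 45.8
position: [0.5392, 0.3024, 0.1566]
tcp_rot: [[-1.0, 0.0, -0.006], [0.0, 1.0, -0.003], [0.006, -0.003, -1.0]]
force: [-0.9, -0.5, -1.1]
opening: 0.18
grasp_force: 30.0
pos [0.5392 0.3024 0.1566] t 45.8 yang 90.0 move cm [-0.38  0.16 -0.09] roll -0.0 F [-0.9 -0.5 -1.1] grip 30.0 open 0.18
  paddle_tip scene 0.39 on y-plane [1.026 0.304 0.799]
  paddle_tip side 0.66 on y-plane [0.42  0.304 0.016]
paddle_tip [0.47  0.106 0.093]
```

```bash
python3 -m jog '[{"tx":0,"ty":0,"tz":0.8,"roll":0,"jaw":0},{"tx":-1.04,"ty":0,"tz":1.12,"roll":0,"jaw":0},{"tx":-0.93,"ty":0,"tz":1.21,"roll":0,"jaw":0},{"tx":-0.82,"ty":0,"tz":1.29,"roll":0,"jaw":0},{"tx":-0.7,"ty":0,"tz":1.35,"roll":0,"jaw":0},{"tx":-0.58,"ty":0,"tz":1.41,"roll":0,"jaw":0},{"tx":0,"ty":0,"tz":0,"roll":0,"jaw":0}]'
python3 - <<'E'
from h import *
go((.593,.304,.0245),90)
tri(names=('side',),pts=('paddle_tip','paddle_neck'),y0=.304)
E
```

```text
time_s: 46.7
position: [0.5813, 0.3033, 0.0847]
tcp_rot: [[-1.0, 0.001, -0.004], [0.001, 1.0, -0.001], [0.004, -0.001, -1.0]]
force: [1.6, 0.1, 1.4]
opening: 0.181
grasp_force: 30.0
pos [0.5813 0.3033 0.0847] t 46.7 yang 90.0 move cm [-1.2   0.08  6.02] roll -0.001 F [1.6 0.1 1.4] grip 30.0 open 0.181
  paddle_tip side 0.97 on y-plane [0.416 0.304 0.006]
  paddle_neck side 0.69 on y-plane [0.509 0.304 0.029]
```

```bash
python3 -m jog '[{"tx":-0.4,"ty":0,"tz":1.2,"roll":0,"jaw":0},{"tx":-0.3,"ty":0,"tz":1.2,"roll":0,"jaw":0},{"tx":-0.25,"ty":0,"tz":1.2,"roll":0,"jaw":0},{"tx":-0.1,"ty":0,"tz":1.0,"roll":0,"jaw":0},{"tx":0,"ty":0,"tz":0.7,"roll":0,"jaw":0},{"tx":0,"ty":0,"tz":0.4,"roll":0,"jaw":0},{"tx":0,"ty":0,"tz":0.2,"roll":0,"jaw":0},{"tx":0,"ty":0,"tz":0,"roll":0,"jaw":0}]'
python3 - <<'E'
from h import *
go((.593,.304,.0245),90)
tri(names=('side',),pts=('paddle_tip','paddle_neck','paddle_handle'),y0=.304)
E
```

```text
time_s: 47.7
position: [0.592, 0.3039, 0.0286]
tcp_rot: [[-1.0, -0.0, -0.001], [-0.0, 1.0, -0.0], [0.001, -0.0, -1.0]]
force: [0.4, 0.2, 1.1]
opening: 0.174
grasp_force: 30.0
pos [0.592  0.3039 0.0286] t 47.7 yang 90.0 move cm [-0.1   0.01  0.41] roll 0.0 F [0.4 0.2 1.1] grip 30.0 open 0.174
  paddle_tip side 0.67 on y-plane [ 0.424  0.304 -0.004]
  paddle_neck side 0.57 on y-plane [0.509 0.304 0.002]
  paddle_handle side 0.84 on y-plane [0.576 0.304 0.007]
```

```bash
python3 -m jog '[{"tx":0,"ty":0,"tz":0.2,"roll":0,"jaw":0},{"tx":0,"ty":0,"tz":0.15,"roll":0,"jaw":0},{"tx":0,"ty":0,"tz":0,"roll":0,"jaw":0},{"tx":0,"ty":0,"tz":0,"roll":0,"jaw":0.3},{"tx":0,"ty":0,"tz":0,"roll":0,"jaw":0.5},{"tx":0,"ty":0,"tz":0,"roll":0,"jaw":0.5},{"tx":0,"ty":0,"tz":0,"roll":0,"jaw":0.5},{"tx":0,"ty":0,"tz":0,"roll":0,"jaw":0.5}]'
python3 -m jog '[{"tx":0,"ty":0,"tz":-1,"roll":0,"jaw":0.5},{"tx":0,"ty":0,"tz":-3,"roll":0,"jaw":0.5},{"tx":0,"ty":0,"tz":-4,"roll":0,"jaw":0.5},{"tx":0,"ty":0,"tz":-4,"roll":0,"jaw":0.5},{"tx":0,"ty":0,"tz":-4,"roll":0,"jaw":0.5},{"tx":0,"ty":0,"tz":-2,"roll":0,"jaw":0.5},{"tx":0,"ty":0,"tz":0,"roll":0,"jaw":0.5},{"tx":0,"ty":0,"tz":0,"roll":0,"jaw":0.5}]'
python3 - <<'E'
from h import *
go((.593,.304,.0245),90)
tri(pts=('paddle_tip','paddle_neck','paddle_handle'),y0=.304)
E
```

```text
time_s: 48.8
position: [0.5925, 0.304, 0.0251]
tcp_rot: [[-1.0, -0.0, -0.0], [-0.0, 1.0, -0.0], [0.0, -0.0, -1.0]]
force: [-0.4, -0.0, -0.3]
opening: 0.478
grasp_force: 0.0
time_s: 49.6
position: [0.5922, 0.3039, 0.2057]
tcp_rot: [[-1.0, -0.0, 0.0], [-0.0, 1.0, 0.0], [-0.0, 0.0, -1.0]]
force: [-0.5, -0.3, 0.0]
opening: 0.501
grasp_force: 0.0
pos [0.5922 0.3039 0.2057] t 49.6 yang 90.0 move cm [-8.000e-02  1.000e-02  1.812e+01] roll 0.0 F [-0.5 -0.3  0. ] grip 0.0 open 0.501
  paddle_tip scene 0.66 on y-plane [ 0.304  0.304 -0.141]
  paddle_tip side 0.77 on y-plane [0.415 0.304 0.009]
paddle_tip [0.416 0.305 0.007]
  paddle_neck scene 0.77 on y-plane [0.862 0.304 0.549]
  paddle_neck side 0.6 on y-plane [0.499 0.304 0.008]
paddle_neck [0.503 0.31  0.002]
  paddle_handle scene 0.96 on y-plane [0.6   0.304 0.054]
  paddle_handle side 0.71 on y-plane [0.58  0.304 0.008]
paddle_handle [0.577 0.303 0.011]
```

The paddle lies flat on the mat with its neck near the centre, and the gripper is clear.

```bash
python3 -c "
from rig import hand_in; print(hand_in())"
```

```text
the job is handed in; nothing more can be done
None
```

I stirred the beads for three full turns and a little more, laid the paddle back flat on the mat and handed the job in at about 50 s with no result returned; by the networks' estimates all eight beads had moved over 20 mm and stayed in the bowl, and I viewed 11 pictures where 10 were allowed.

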